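# Put the shared desk tools back into their fitted holders

## Task

Tidy up the shared desk for the next person: put the stapler into the long tray, the stamp onto the stamp tray, the glue bottle into the oval cup, the glue stick into the round cup and the highlighter across both saddles of the pen rest. Each one goes all the way down into its holder, centred, the glues and the stamp upright, and is let go there.

Things in the scene. Friction and masses are not known exactly. Their poses are not given: they have to be found in the camera images.
- stapler: Office stapler with a blue top arm and a grey and black base, lying on its base, 37 wide x 145 long x 55 mm high. Origin at the centre of its underside, z up, y along its length. The flanks of the arm (26 mm apart, 26 to 54 mm above the underside) are the place to grip; the arm stays shut.
- stamp: Black self-inking stamp standing on its feet, 75 mm high; the upper case measures 46 (x) x 68 (y) mm from 34 mm up, the foot frame below it 38 x 60 mm. Origin at the centre of its underside, z up. Grip the upper case across x; it does not slide down.
- glue_bottle: White office glue bottle with a yellow label and a pointed spout, standing upright, 102 mm high; flat oval body 33 (x) x 45 (y) mm up to 66 mm, the narrow spout above. Origin at the centre of its underside, z up. Grip the flat body across x.
- glue_stick: Red and white glue stick standing upright, a plain cylinder 27 mm across and 92 mm high. Origin at the centre of its underside, z along its axis.
- highlighter: Pink highlighter pen lying on the desk, 118 mm long (y), 17 mm thick. Origin at the middle of its length on its underside, z up. Grip it across x at mid-length.
- long_tray: Holder of the stapler: low grey tray with a long narrow pocket, fixed on the desk. Outside 65 (x) x 172 (y) x 17 mm; pocket floor 44 x 151 mm at z = 5 mm (black pad), the walls flare to a mouth of 55 x 162 mm at the top. Origin at the centre of its underside, z up.
- stamp_tray: Holder of the stamp: grey tray with a rectangular pocket, fixed on the desk. Outside 65 (x) x 87 (y) x 22 mm; pocket floor 44 x 66 mm at z = 5 mm (black pad), flaring to 55 x 77 mm at the top, so it takes the stamp's foot frame. Origin at the centre of its underside, z up.
- oval_cup: Holder of the glue bottle: grey cup with an oblong, round-cornered pocket, fixed on the desk. Outside 61 (x) x 72 (y) x 28 mm; pocket floor 40 x 51 mm at z = 5 mm (black pad), flaring to 51 x 62 mm at the top. Origin at the centre of its underside, z up.
- round_cup: Holder of the glue stick: round grey cup, fixed on the desk. Outside 55 mm across, 34 mm high; pocket floor 34 mm across at z = 5 mm (black pad), flaring to 45 mm at the top. Origin at the centre of its underside, z up.
- pen_rest: Holder of the highlighter: grey pen rest, fixed on the desk; a plate 44 (x) x 106 (y) x 6 mm with two forked saddles at y = -41 and +41 mm, 14 mm thick along y, open between them. The pen lies along y on the saddles' pads at z = 12 mm, between prongs 24 mm apart at the bottom that flare to 33 mm and end 24 mm above the desk. Origin at the centre of the plate's underside, z up.
Things that resemble listed ones, but are neither listed nor needed, are in the scene too. What is shaped like the glue_bottle but green or pink is not meant.

How it is judged:
At the end, for the whole second after the job is handed in: Each thing is at rest, level or upright within 0.12 rad, on the floor of its own holder (height +4/-5 mm), centred within 10 mm (stapler 12, highlighter 15); all but the round stick lie along the holder's long axis within 0.25 rad, either way round (horizontal distance between stapler and long_tray below 0.012 m and z of stapler in the frame of long_tray between 0 and 0.009 m and angle between each of stapler, stamp, glue_bottle, glue_stick, highlighter's own z axis and vertical below 0.12 rad and linear speed of each of stapler, stamp, glue_bottle, glue_stick, highlighter below 0.02 m/s and angle between the y axis of stapler and the y axis of long_tray, either way round below 0.25 rad and horizontal distance between stamp and stamp_tray below 0.01 m and z of stamp in the frame of stamp_tray between 0 and 0.009 m and angle between the y axis of stamp and the y axis of stamp_tray, either way round below 0.25 rad and horizontal distance between glue_bottle and oval_cup below 0.01 m and z of glue_bottle in the frame of oval_cup between 0 and 0.009 m and angle between the y axis of glue_bottle and the y axis of oval_cup, either way round below 0.25 rad and horizontal distance between glue_stick and round_cup below 0.01 m and z of glue_stick in the frame of round_cup between 0 and 0.009 m and horizontal distance between highlighter and pen_rest below 0.015 m and z of highlighter in the frame of pen_rest between 0.007 and 0.016 m and angle between the y axis of highlighter and the y axis of pen_rest, either way round below 0.25 rad); the robot touches nothing.
It also fails if it takes over 112 s, if anything falls off the work surface, if the arm or the gripper's body presses on something with over 40 N, if the wrist force passes 120 N, or if a joint passes its speed limit or range.

## Robot

A 6-joint arm with a two-finger parallel gripper is mounted at the origin on a cart in front of the work surface, level with it; the furniture and walls round the work are solid. World frame = base frame: x ahead of the robot, y to its left, z up, the work surface at z = 0. Lengths are in m, angles in rad, forces in N, time in s.
With the tool pointing down it reaches from about 0.275 to 0.75 m from the base axis. Payload 10.2 kg.
Tool frame: the origin (TCP) lies at the very end of the fingers, on their centre line; the grasp point (between the pads) lies 19 mm behind it; z points along the fingers, y is the direction in which the jaws open and shut (so a half turn about z gives the same grasp; the last joint's range is limited). The gripper opens to 85 mm and grips with 20 to 120 N. Pads are 22 mm wide; open, the fingers measure 114 mm over their backs; the gripper's body (76 mm by 85 mm) begins 54 mm behind the grasp point. The pads swing forward as they close: fully open they stand 13 mm farther back than shut.
Start: joints at [0.944, 0.313, 1.498, -0, 1.331, -0.223], TCP at [0.206, 0.483, 0.208] pointing down, gripper open.
Joint ranges: [-2.94, 2.94], [-0.97, 2.17], [0.19, 2.56], [-1.23, 4.37], [0.02, 3.11], [-2.88, 2.88]. Speed limits (rad/s): [2.39, 2.39, 3.01, 3.14, 3.14, 3.14].

## Interface

Orientations are given as a unit quaternion [w, x, y, z].
In Python, from rig import status, imaging, robot gives the robot as it stands. The module is installed in compiled form; this text tells all that it offers.
- The arm moves only by the tool apply_moves, never from a script. Its argument "moves" is text: rows parted by semicolons, each of 4 numbers parted by spaces: the shift along the tool's x, y, z in mm, then the turn about the tool's z in units of 8 degrees (1.0 is 8 degrees). In form: dx dy dz roll; .... A call has 1 to 5 rows; each row shifts and turns the commanded pose from where the row before left it, along the tool's axes as they then stand; what a row does not reach is not made up. A row lasts 1/8 s, in which the tool goes at most 62.5 mm and 10.7 degrees, less where a joint would pass 70% of its speed; a pose out of reach is approached as far as the arm can. A call is refused whole if a number of a shift passes 62.5 or a number of a turn 1, either way. A call with a gripper value outside its range is refused whole. "jaw" is the closure in counts, from 0 (fully open) to 255 (shut), set as the call begins (left out, the last holds). The fingers move at their own pace and stop on an object; "grip_force" is the grip in N (left out, the last holds). Time passes only in rows, so rows that do not move let the fingers close. It gives the time, the measured TCP pose, the force and the opening at its end, in the units of the state.
- status.observe(): the state, without advancing time (a new reading comes with each control period).
- imaging.grab_frame(name): name is "scene" or "top"; returns (picture, depth): 384x512x3 uint8, blue, green, red; 384x512 float32, m along the optical axis (not along the pixel's ray), 0 where there is no reading.
- imaging.get_calibration(name): a dict with "fx", "fy", "cx", "cy" (pixels), "k1" (the pictures are not rectified: a ray, as slopes to the right and down, at radius r is drawn at 1 + k1 r^2 times it, then the intrinsics apply), "R" (3x3) and "t" (3): a world point X has camera coordinates R X + t. Camera axes: x right, y down, z forward; pixel columns grow to the right and rows downward; lengths in m; the calibration is good to about 2 mm. A picture is of the moment at which its call begins. get_calibration takes no time and is no camera call.
- robot.job_done(): hands the job in, once; it reports no verdict.
The state is a dict: "time_s": time; "joint_pos": joint angles; "joint_vel": joint speeds; "joint_torque": joint torques, N m; "eef_pos": TCP position; "ee_rot": TCP orientation; "wrist_force": force on the tool from outside, world axes, zero at the start; "ft_torque": the same for the moment, N m; "opening": finger opening in m.
Only numpy, scipy, OpenCV 4.12 (cv2) and the standard library are available. Lean on these libraries where they do the work, as an engineer would, in place of code of your own. Each camera call takes 0.05 s, during which the arm holds its last target. There are 200 camera calls.

## Working session

There is one attempt and no reset: what is moved stays moved. The work goes in short steps, Python scripts to look and compute and a tool call to move; the robot and the scene stay as the last step left them, time stands still between calls to the robot, and variables do not carry over. Pictures are saved under pics/ and viewed, about 12 in all and at most 16, crops included, and the job is handed in when it is done.

Besides the shell and the picture viewer there is one more tool, called after "Request:" as a command line: name --argument value ..., lists and objects as JSON in quotes. apply_moves: Moves the arm, as the interface text tells. Its arguments: {"type":"object","properties":{"moves":{"type":"string"},"jaw":{"type":"number"},"grip_force":{"type":"number"}},"required":["moves"]}

```bash
mkdir -p pics
cat > h.py <<'E'
import numpy as np,cv2
from rig import status,imaging,robot
def grab(n):
    p,d=imaging.grab_frame(n); np.savez(f'{n}.npz',p=p,d=d); return p,d
def load(n):
    z=np.load(f'{n}.npz'); return z['p'],z['d']
def rays(n,uv):
    c=imaging.get_calibration(n); uv=np.atleast_2d(np.array(uv,float))
    K=np.array([[c['fx'],0,c['cx']],[0,c['fy'],c['cy']],[0,0,1]])
    x=(uv-[c['cx'],c['cy']])/[c['fx'],c['fy']]; y=x.copy()
    for _ in range(20): y=x/(1+c['k1']*(y**2).sum(1,keepdims=True))
    R=np.array(c['R']);t=np.array(c['t'])
    return -R.T@t, np.c_[y,np.ones(len(y))]@R
def plane(n,uv,z):
    o,d=rays(n,uv); return o+d*((z-o[2])/d[:,2])[:,None]
def cloud(n,d):
    v,u=np.mgrid[0:d.shape[0],0:d.shape[1]]
    o,r=rays(n,np.c_[u.ravel(),v.ravel()]); P=o+r*d.reshape(-1,1)
    return P.reshape(*d.shape,3)
E
python3 - <<'E'
from h import *
for n in('scene','top'):
    p,d=grab(n); cv2.imwrite(f'pics/{n}0.png',cv2.resize(p,(800,600),interpolation=cv2.INTER_CUBIC))
    c=imaging.get_calibration(n); print(n,{k:np.round(v,3).tolist() for k,v in c.items()}, (-np.array(c['R']).T@np.array(c['t'])).round(3),(d>0).mean())
print(status.observe())
E
```

```text
scene {'fx': 416.198, 'fy': 416.198, 'cx': 262.639, 'cy': 188.458, 'k1': -0.072, 'R': [[-0.843, -0.538, -0.012], [-0.24, 0.396, -0.887], [0.481, -0.745, -0.462]], 't': [0.487, 0.128, 1.082]} [-0.08   1.017  0.62 ] 0.9959259033203125
top {'fx': 427.023, 'fy': 427.023, 'cx': 257.953, 'cy': 179.564, 'k1': -0.044, 'R': [[-0.028, -1.0, -0.009], [-0.992, 0.029, -0.121], [0.121, 0.006, -0.993]], 't': [0.118, 0.535, 1.285]} [0.378 0.095 1.342] 0.9959971110026041
{'time_s': 0.1, 'joint_pos': array([ 9.43611778e-01,  3.13411496e-01,  1.49833546e+00,  2.15322790e-05,
        1.33098623e+00, -2.23377705e-01]), 'joint_vel': array([ 0.0015847 , -0.00293875, -0.00165728, -0.00134662, -0.00070948,
       -0.0001815 ]), 'joint_torque': array([ 1.61530821e-03, -4.12903547e+01, -2.60135776e+01, -2.28341132e-04,
        3.11723721e-03,  8.44684450e-05]), 'eef_pos': array([0.20613431, 0.4825779 , 0.20799304]), 'ee_rot': array([-2.44804147e-04,  2.00536929e-01,  9.79685978e-01, -5.15155108e-04]), 'wrist_force': array([-0.13181992,  0.50670652, -0.26169024]), 'ft_torque': array([-0.02790175,  0.0113487 ,  0.00553939]), 'opening': 0.08545729745803116}
```

View pics/top0.png

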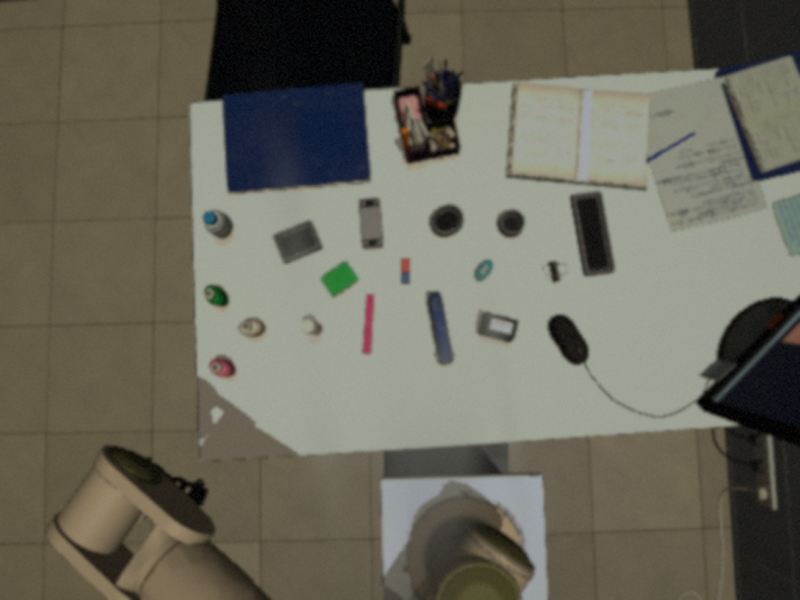

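View pics/scene0.png

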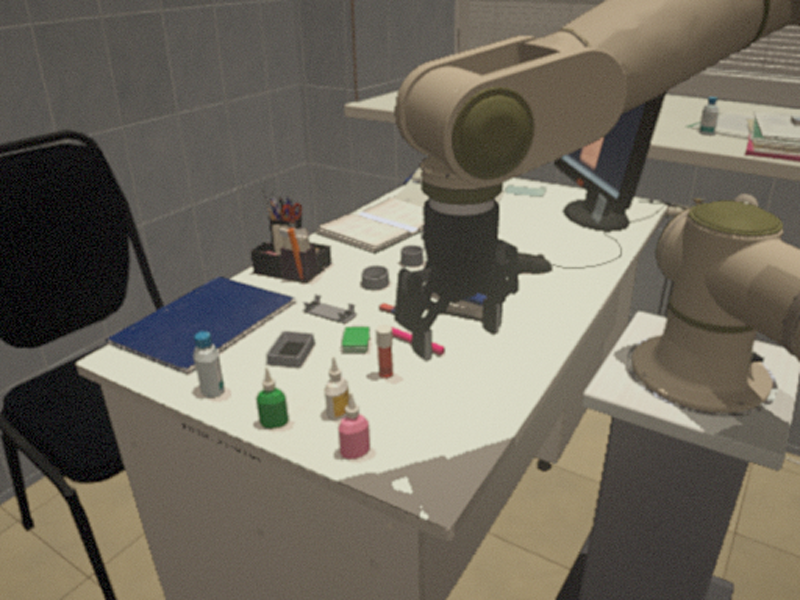

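The top view (800x600 px) shows these:
- **Objects:** white glue bottle (252,327), glue stick (311,325), highlighter (369,323), stapler (439,327) and stamp (497,326).
- **Holders:** stamp tray (298,241), pen rest (371,223), oval cup (446,220), round cup (510,222) and long tray (592,233).
- **Bottle candidates:** green (216,295), pink (222,367), a blue-capped one (217,223) and white/yellow (252,327). The last fits the description, and the scene view shows its yellow label at (337,400).

Next I measure them and take an enlarged crop.

Run:
```python
from h import *
p,d=load('top'); P=cloud('top',d); P2=P
desk=P[250:270,180:330].reshape(-1,3); print('desk z',np.median(desk[:,2]),desk[:,2].std())
z=P[...,2]
m=((z>0.006)&(z<0.2)).astype(np.uint8)
n,l,s,c=cv2.connectedComponentsWithStats(m)
names=dict(bottle=(252,327),stick=(311,325),hl=(369,323),stapler=(439,327),stamp=(497,326),ltray=(592,233),rcup=(510,222),ocup=(446,220),prest=(371,223),stray=(298,241),green=(216,295),pink=(222,367),blue=(217,223))
for k,(u,v) in names.items():
    u/=1.5625;v/=1.5625
    uu,vv=np.meshgrid(np.arange(int(u)-8,int(u)+9),np.arange(int(v)-8,int(v)+9))
    lab=np.bincount(l[vv,uu][l[vv,uu]>0]); 
    if not len(lab): print(k,'none');continue
    i=lab.argmax(); q=P[l==i]; r=cv2.minAreaRect((q[:,:2]*1000).astype(np.float32))
    print(k,s[i][4],'zmax %.3f med %.3f'%(np.percentile(q[:,2],97),np.median(q[:,2])),'mean',q[:,:2].mean(0).round(3),'rect',np.round(r[0]),np.round(r[1]),round(r[2]))
a=cv2.resize(p[115:245,120:400],None,fx=2.85,fy=2.85,interpolation=cv2.INTER_CUBIC); a=cv2.convertScaleAbs(a,alpha=1.3)
ps,_=load('scene');b=cv2.resize(ps[190:310,100:300],None,fx=2,fy=2,interpolation=cv2.INTER_CUBIC)
o=np.zeros((600,798,3),np.uint8);o[:a.shape[0],:a.shape[1]]=a[:,:798];o[370:600,:400]=b[:230]
cv2.imwrite('pics/c1.png',o)
```

```text
desk z -0.0008214651981862664 0.08822661748247555
bottle 159 zmax 0.089 med 0.055 mean [0.452 0.398] rect [453. 402.] [43. 33.] 85
stick 101 zmax 0.094 med 0.089 mean [0.45 0.28] rect [451. 282.] [27. 26.] 86
hl 198 zmax 0.021 med 0.015 mean [0.456 0.177] rect [457. 177.] [ 17. 118.] 86
stapler 450 zmax 0.055 med 0.048 mean [0.441 0.036] rect [442.  33.] [143.  35.] 8
stamp 333 zmax 0.077 med 0.072 mean [ 0.44  -0.075] rect [445. -79.] [66. 50.] 73
ltray 638 zmax 0.020 med 0.010 mean [ 0.626 -0.284] rect [ 628. -285.] [170.  73.] 6
rcup 192 zmax 0.036 med 0.023 mean [ 0.652 -0.117] rect [ 650. -117.] [53. 51.] 57
ocup 259 zmax 0.030 med 0.017 mean [0.663 0.013] rect [661.  14.] [59. 67.] 43
prest 135 zmax 0.026 med 0.010 mean [0.69  0.173] rect [685. 171.] [42. 62.] 89
stray 361 zmax 0.025 med 0.013 mean [0.628 0.316] rect [628. 315.] [66. 85.] 22
green 169 zmax 0.090 med 0.054 mean [0.518 0.469] rect [520. 475.] [44. 33.] 50
pink 162 zmax 0.091 med 0.055 mean [0.377 0.456] rect [377. 462.] [42. 31.] 44
blue 261 zmax 0.109 med 0.075 mean [0.657 0.462] rect [660. 465.] [31. 47.] 60
```

View pics/c1.png

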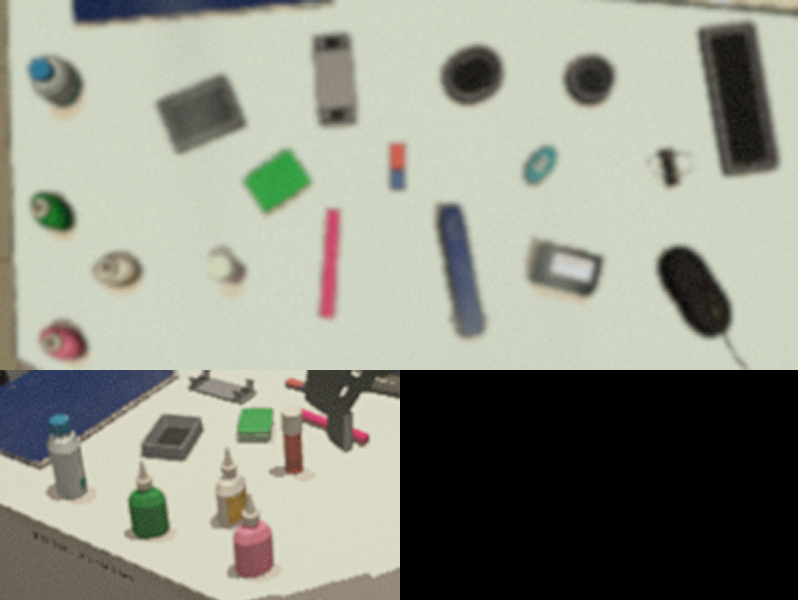

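The crop confirms the set. The white bottle is at crop (118,270) with its yellow label in the scene view; the green and pink ones are decoys. I refine centres and axes from both views together.

Run:
```python
from h import *
C={}
for n in('scene','top'):
    D=[]
    for i in range(5): p,d=grab(n); D.append(np.where(d>0,d,np.nan))
    C[n]=cloud(n,np.nanmedian(D,0)).reshape(-1,3)
S=dict(bottle=(452,400,40,.015,.064),stick=(451,281,30,.02,.2),hl=(457,177,70,.006,.03),stapler=(442,33,85,.008,.1),stamp=(444,-78,55,.045,.1),ltray=(627,-285,100,.010,.03),rcup=(651,-117,45,.02,.05),ocup=(662,14,55,.014,.05),prest=(678,172,75,.003,.04),stray=(628,315,65,.012,.04))
for k,(x,y,r,a,b) in S.items():
  for n in C:
    q=C[n]; q=q[(np.hypot(q[:,0]-x/1e3,q[:,1]-y/1e3)<r/1e3)]
    f=q[(q[:,2]>a)&(q[:,2]<b)]
    if len(f)<15: print(k,n,'few',len(f));continue
    R=cv2.minAreaRect((f[:,:2]*1000).astype(np.float32)); h=cv2.convexHull((f[:,:2]*1000).astype(np.float32))
    E=cv2.fitEllipse(h) if len(h)>5 else 0
    zs=q[:,2]; print('%-8s%-6s'%(k,n),len(f),'ztop %.3f desk %.4f'%(np.percentile(f[:,2],95),np.percentile(zs,20)),'rect',np.round(R[0],1),np.round(R[1]),round(R[2],1),'ell',np.round(E[0],1),np.round(E[1]),round(E[2]))
```

```text
bottle  scene  305 ztop 0.061 desk 0.0000 rect [444.7 411.1] [41. 27.] 62.1 ell [448.2 409.6] [30. 44.] 3
bottle  top    121 ztop 0.060 desk -0.0015 rect [453.3 402.9] [42. 33.] 84.9 ell [453.4 403.6] [33. 44.] 8
stick   scene  279 ztop 0.092 desk 0.0003 rect [444.7 288.8] [26. 24.] 33.8 ell [444.6 288.2] [25. 26.] 161
stick   top    94 ztop 0.093 desk -0.0017 rect [449.2 282.3] [24. 26.] 3.2 ell [449.6 282.4] [26. 27.] 23
hl      scene  121 ztop 0.018 desk -0.0003 rect [451.9 181.1] [ 14. 116.] 86.2 ell [446.2 180.8] [ 18. 132.] 86
hl      top    198 ztop 0.018 desk -0.0018 rect [456.5 177.4] [ 17. 118.] 85.7 ell [456.3 176.8] [ 18. 142.] 85
stapler scene  263 ztop 0.046 desk -0.7190 rect [430.   21.5] [117.  90.] 61.6 ell [-381.1  394.5] [ 254. 1704.] 0
stapler top    464 ztop 0.054 desk -0.0016 rect [447.5  -0. ] [141. 101.] 7.5 ell [445.3  13.1] [128. 150.] 99
stamp   scene  19 ztop 0.065 desk -0.7196 rect [422.  -61.3] [18.  4.] 77.0 ell [422.5 -61.4] [ 5. 18.] 174
stamp   top    304 ztop 0.075 desk -0.0014 rect [441.3 -78.4] [66. 40.] 73.7 ell [441.7 -76.7] [48. 75.] 162
ltray 
[... 305 characters left out ...]
. 49.] 87.3 ell [ 651.4 -116.4] [50. 51.] 146
ocup    scene  158 ztop 0.029 desk 0.0001 rect [657.3  15.8] [56. 66.] 33.5 ell [657.5  16.1] [58. 69.] 28
ocup    top    146 ztop 0.030 desk -0.0013 rect [661.5  13.2] [57. 68.] 27.0 ell [661.8  13.3] [59. 69.] 27
prest   scene  341 ztop 0.023 desk -0.0001 rect [677.9 174.1] [148.  49.] 9.0 ell [676. 179.] [ 62. 161.] 100
prest   top    453 ztop 0.021 desk -0.0015 rect [683.2 175. ] [118. 141.] 61.4 ell [680.8 171.5] [127. 147.] 83
stray   scene  264 ztop 0.023 desk -0.0000 rect [623.7 319.8] [62. 86.] 21.2 ell [622.7 319.3] [ 72. 105.] 23
stray   top    191 ztop 0.023 desk -0.0011 rect [627.5 315. ] [63. 84.] 20.7 ell [628. 317.] [ 80. 101.] 26
```

```bash
cat >> h.py <<'E'
from scipy.spatial.transform import Rotation as Ro
def plan(x,y,z,jaw=None,step=50):
    """rows (tool axes) from the present pose to world mm x,y,z with the jaw axis at 'jaw' deg (mod 180)"""
    s=status.observe(); q=np.array(s['ee_rot']); R=Ro.from_quat(q[[1,2,3,0]]); p=np.array(s['eef_pos'])*1e3
    Y=R.as_matrix()[:,1]; a=np.degrees(np.arctan2(Y[1],Y[0]))
    dj=0 if jaw is None else (jaw-a+90)%180-90   # world yaw change; tool roll = -dj
    d=np.array([x,y,z])-p; n=max(1,int(np.ceil(np.linalg.norm(d)/step)),int(np.ceil(abs(dj)/8)))
    rows=[]
    for i in range(n):
        v=R.inv().apply(d/n); rows.append('%.0f %.0f %.0f %.2f'%(*v,-dj/n/8)); R=R*Ro.from_euler('z',-dj/n,degrees=True)
    tilt=np.degrees(np.arccos(-R.as_matrix()[2,2]))
    print('t %.1f p %s jaw %.1f j6 %.2f open %.4f F %s tilt %.1f dj %.0f'%(s['time_s'],p.round(1),a,s['joint_pos'][5],s['opening'],s['wrist_force'].round(1),tilt,dj))
    for i in range(0,n,5): print('; '.join(rows[i:i+5]))
E
python3 - <<'E'
from h import *
p,d=load('top'); P=cloud('top',d)*1000
hsv=cv2.cvtColor(p,cv2.COLOR_BGR2HSV)
m=(hsv[...,2]<150).astype(np.uint8)
n,l,s,c=cv2.connectedComponentsWithStats(m)
for k,(u,v),z in(('prest',(237,143),.008),('ltray',(379,149),.017),('stapler',(281,209),.05),('stray',(191,154),.022),('ocup',(285,141),.028),('stamp',(312,206),.06)):
    uv=np.argwhere(l==l[v,u])[:,::-1]; q=plane('top',uv,z)[:,:2]*1000; R=cv2.minAreaRect(q.astype(np.float32)); print(k,len(uv),np.round(R[0],1),np.round(R[1]),round(R[2],1),q.mean(0).round(1))
plan(451,404,130,0)
E
```

```text
prest 520 [661.  166.2] [111.  50.] 2.2 [660.9 166.4]
ltray 1258 [ 625.7 -280.8] [177.  73.] 6.5 [ 625.4 -280.6]
stapler 602 [442.8  37.4] [150.  42.] 10.0 [441.8  36. ]
stray 650 [625.4 314. ] [73. 92.] 21.4 [625.2 314.1]
ocup 434 [657.7  13.1] [72. 70.] 88.3 [658.   13.7]
stamp 415 [441.2 -72.8] [83. 54.] 73.7 [441.5 -71.9]
t 0.6 p [206.3 482.8 208.5] jaw 66.9 j6 -0.22 open 0.0856 F [-0.6  0.3  0.1] tilt 0.0 dj -67
-28 3 9 0.93; -28 6 9 0.93; -27 10 9 0.93; -25 13 9 0.93; -23 16 9 0.93
-21 19 9 0.93; -18 22 9 0.93; -15 24 9 0.93; -12 26 9 0.93
```

Request:
apply_moves --moves "-28 3 9 0.93; -28 6 9 0.93; -27 10 9 0.93; -25 13 9 0.93; -23 16 9 0.93" --jaw 0 --grip_force 50

```text
time_s: 1.23
eef_pos: [0.3421, 0.439, 0.1632]
ee_rot: [-0.0, 0.504, 0.863, 0.0]
wrist_force: [0.6, -0.2, -1.4]
opening: 0.0853
```

Request:
apply_moves --moves "-21 19 9 0.93; -18 22 9 0.93; -15 24 9 0.93; -12 26 9 0.93; 0 0 0 0"

```text
time_s: 1.85
eef_pos: [0.4507, 0.4042, 0.1265]
ee_rot: [-0.0, 0.709, 0.706, -0.001]
wrist_force: [-0.5, -0.5, -0.7]
opening: 0.0854
```

Run:
```python
from h import *
p,d=grab('top'); ps,ds=grab('scene')
a=cv2.resize(p[150:280,100:300],(800,520)); b=cv2.resize(ps[120:320,130:400],(540,400))
o=np.zeros((600,800,3),np.uint8); o[:520]=a; cv2.imwrite('pics/a1.png',b)
plan(451,404,36,0)
```

```text
t 1.9 p [449.3 405.3 127.5] jaw -0.0 j6 0.54 open 0.0857 F [-0.4  0.7  1.2] tilt 0.0 dj 0
-1 1 46 -0.00; -1 1 46 -0.00
```

View pics/a1.png

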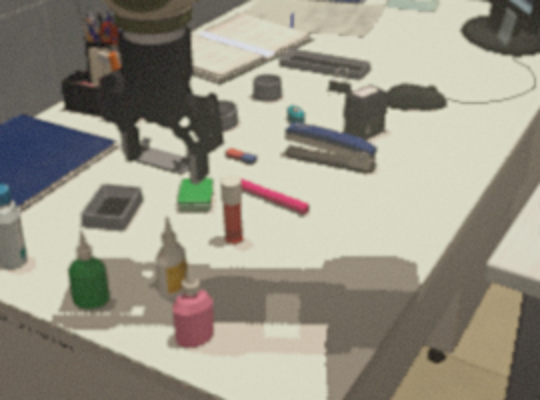

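The bottle's spout at (168,225) is below the fingers, and they have room around it. I descend and grip.

Request:
apply_moves --moves "0 0 30 0; 0 0 30 0; 0 0 31 0; 0 0 0 0"

```text
time_s: 2.45
eef_pos: [0.4479, 0.4051, 0.0352]
ee_rot: [-0.001, 0.707, 0.707, -0.002]
wrist_force: [-1.0, 0.3, 1.1]
opening: 0.0854
```

Request:
apply_moves --moves "0 0 0 0; 0 0 0 0; 0 0 0 0; 0 0 0 0; 0 0 0 0" --jaw 255

```text
time_s: 3.08
eef_pos: [0.4501, 0.4054, 0.0372]
ee_rot: [0.0, 0.708, 0.706, 0.001]
wrist_force: [-0.6, -0.6, 5.4]
opening: 0.0162
```

Run:
```python
from h import *
p,d=grab('top'); ps,ds=grab('scene')
a=cv2.resize(p[150:280,100:260],(640,520)); b=cv2.resize(ps[160:310,150:300],(600,600))
cv2.imwrite('pics/a2.png',b)
plan(451,404,36,0)
P=cloud('scene',ds).reshape(-1,3)*1e3
f=P[(abs(P[:,0]-451)<60)&(abs(P[:,1]-404)<40)&(P[:,2]>10)&(P[:,2]<34)]; print(len(f),f.min(0),f.max(0))
```

```text
t 3.2 p [450.1 405.4  37.2] jaw -0.1 j6 0.54 open 0.0164 F [0.7 0.2 5.5] tilt 0.1 dj 0
-1 1 1 -0.01
116 [431.74194343 392.29805967  10.20992124] [459.16211992 432.39567236  33.9653793 ]
```

View pics/a2.png

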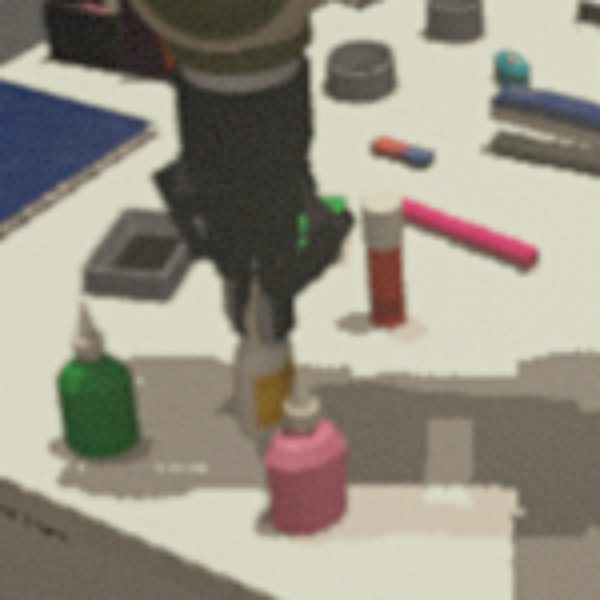

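The bottle's body (265,400) has slipped towards the camera, out of the jaws, but it still stands. I open, rise and measure again.

Request:
apply_moves --moves "0 0 0 0; 0 0 0 0; 0 0 0 0; 0 0 -25 0; 0 0 -40 0" --jaw 0

```text
time_s: 3.8
eef_pos: [0.449, 0.4047, 0.1011]
ee_rot: [-0.0, 0.708, 0.707, -0.002]
wrist_force: [0.3, -0.4, 0.7]
opening: 0.0854
```

Request:
apply_moves --moves "-40 0 -50 0; -50 0 0 0; -50 0 0 0; 0 0 0 0"

```text
time_s: 4.3
eef_pos: [0.4496, 0.2639, 0.1505]
ee_rot: [0.0, 0.709, 0.705, -0.0]
wrist_force: [-0.1, 0.7, -0.2]
opening: 0.0852
```

Run:
```python
from h import *
C={}
for n in('scene','top'):
    D=[]
    for i in range(4): p,d=grab(n); D.append(np.where(d>0,d,np.nan))
    C[n]=cloud(n,np.nanmedian(D,0))*1e3
    if n=='top': cv2.imwrite('pics/a3.png',np.hstack([cv2.resize(p[140:280,120:240],(480,560)),]))
    Q=C[n].reshape(-1,3)
    for lo,hi in((15,35),(40,60),(60,68),(80,110)):
        f=Q[(np.hypot(Q[:,0]-449,Q[:,1]-407)<40)&(Q[:,2]>lo)&(Q[:,2]<hi)]
        if len(f)<6: print(n,lo,len(f)); continue
        R=cv2.minAreaRect(f[:,:2].astype(np.float32)); print(n,lo,len(f),np.round(R[0],1),np.round(R[1]),round(R[2]),'mean',f.mean(0).round(1),f.min(0).round(),f.max(0).round())
plan(451,404,150,0)
```

```text
scene 15 103 [441.2 418. ] [34. 14.] 48 mean [440.2 420.7  25.2] [433. 400.  15.] [458. 431.  35.]
scene 40 149 [444.6 412. ] [39. 27.] 57 mean [442.8 416.6  51.1] [433. 391.  40.] [462. 430.  60.]
scene 60 33 [446.5 411.1] [21. 13.] 55 mean [446.8 412.5  62.3] [440. 399.  60.] [457. 421.  68.]
scene 80 32 [449.1 409.1] [8. 6.] 39 mean [449.2 409.3  89.6] [445. 405.  80.] [453. 412. 102.]
top 15 0
top 40 0
top 60 0
top 80 0
t 4.7 p [449.3 266.8 150.1] jaw -0.0 j6 0.31 open 0.0852 F [-0.  -0.1 -0.3] tilt 0.0 dj 0
46 1 0 -0.00; 46 1 0 -0.00; 46 1 0 -0.00
```

View pics/a3.png

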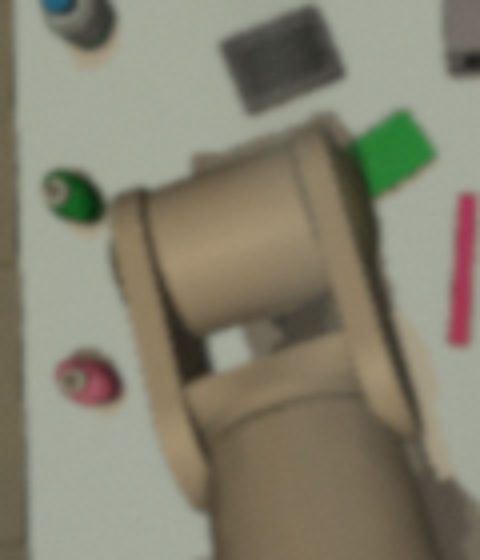

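Run:
```python
from h import *
p,d=load('scene'); P=cloud('scene',d)*1e3
k=(abs(P[...,0]-449)<75)&(abs(P[...,1]-266)<50)&(P[...,2]>135)&(P[...,2]<260)
for lo in range(135,260,10):
    f=P[k&(P[...,2]>=lo)&(P[...,2]<lo+10)]
    if len(f): print(lo,len(f),f[:,:2].min(0).round(),f[:,:2].max(0).round(), 'left',f[f[:,0]<449][:,:2].mean(0).round(),'right',f[f[:,0]>=449][:,:2].mean(0).round())
v,u=np.argwhere(k).mean(0).astype(int); print(u,v)
u0=max(0,u-110);v0=max(0,v-90)
cv2.imwrite('pics/a4.png',cv2.resize(p[v0:v0+190,u0:u0+200],(600,570)))
```

```text
185 31 [395. 258.] [496. 282.] left [400. 273.] right [492. 270.]
195 68 [391. 256.] [504. 281.] left [397. 274.] right [493. 272.]
205 68 [391. 256.] [504. 281.] left [396. 274.] right [494. 271.]
215 72 [390. 257.] [502. 281.] left [396. 274.] right [493. 271.]
225 64 [375. 255.] [515. 285.] left [393. 278.] right [497. 273.]
235 158 [374. 258.] [524. 285.] left [393. 273.] right [504. 275.]
245 206 [375. 251.] [522. 287.] left [405. 272.] right [489. 277.]
255 98 [375. 251.] [520. 287.] left [410. 273.] right [487. 277.]
247 155
```

View pics/a4.png

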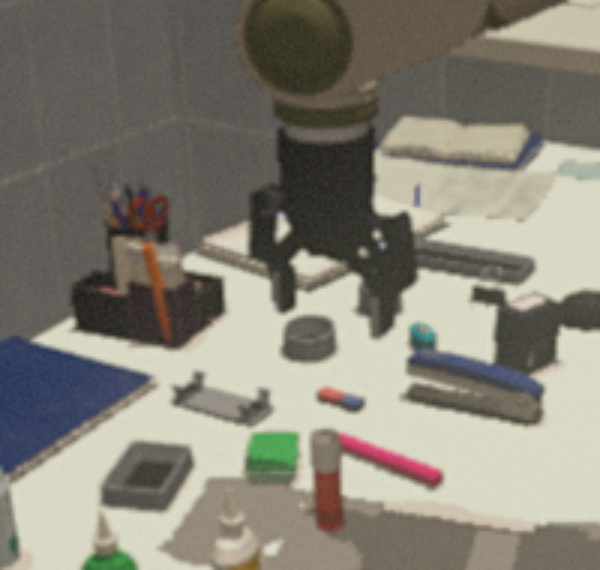

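The open fingertips show at z≈187 in the scene depth. The reported TCP of 150 should put them at about 163, so the fingers really end about 24 mm higher than reported. That explains the first grip closing on the spout. The lateral position agrees, so I correct z by −24 and grip again.

Request:
apply_moves --moves "47 1 10 0; 46 1 0 0; 46 0 0 0; 0 0 30 0; 0 0 40 0"

```text
time_s: 5.32
eef_pos: [0.4516, 0.4063, 0.0698]
ee_rot: [0.0, 0.707, 0.707, 0.001]
wrist_force: [0.5, -0.6, -0.1]
opening: 0.0854
```

Request:
apply_moves --moves "0 0 30 0; 0 0 26 0; 0 0 0 0"

```text
time_s: 5.7
eef_pos: [0.4505, 0.4048, 0.0125]
ee_rot: [-0.0, 0.708, 0.707, -0.002]
wrist_force: [-0.2, -0.6, 0.4]
opening: 0.0851
```

Request:
apply_moves --moves "0 0 0 0; 0 0 0 0; 0 0 0 0; 0 0 0 0; 0 0 0 0" --jaw 255

```text
time_s: 6.32
eef_pos: [0.4521, 0.4054, 0.0154]
ee_rot: [0.0, 0.708, 0.707, 0.001]
wrist_force: [-1.3, -0.3, 6.1]
opening: 0.0297
```

Run:
```python
from h import *
p,d=load('scene'); P=cloud('scene',d)*1e3
k=(abs(P[...,0]-449)<75)&(abs(P[...,1]-266)<30)&(P[...,2]>140)&(P[...,2]<230)
print(np.sort(P[k][:,2])[:25].round(1))
plan(451,405,12,0)
```

```text
[186.5 187.2 188.3 188.4 188.7 189.  189.1 189.2 189.3 189.6 189.7 189.8
 190.5 190.6 190.6 190.7 190.9 191.  191.1 192.1 192.3 192.3 192.4 192.9
 193.4]
t 6.3 p [452.1 405.4  15.4] jaw -0.1 j6 0.54 open 0.0297 F [-1.3 -0.3  6.1] tilt 0.1 dj 0
-0 -1 3 -0.01
```

Request:
apply_moves --moves "0 0 -30 0; 0 0 -45 0; 0 0 -45 0; 0 0 0 0"

```text
time_s: 6.82
eef_pos: [0.453, 0.406, 0.138]
ee_rot: [0.001, 0.708, 0.707, 0.003]
wrist_force: [0.6, -0.1, -1.6]
opening: 0.0303
```

Run:
```python
from h import *
p,d=grab('scene'); P=cloud('scene',d)*1e3
cv2.imwrite('pics/a5.png',cv2.resize(p[110:290,160:340],(600,600)))
for lo in range(100,240,10):
    k=(abs(P[...,0]-451)<60)&(abs(P[...,1]-405)<45)&(P[...,2]>=lo)&(P[...,2]<lo+10); f=P[k]
    if len(f): print(lo,len(f),f.min(0).round(),f.max(0).round())
plan(659.5,14.5,135,27)
```

```text
120 29 [434. 400. 124.] [458. 431. 130.]
130 65 [434. 398. 130.] [458. 431. 140.]
140 64 [433. 397. 140.] [459. 432. 150.]
150 60 [434. 395. 151.] [458. 431. 160.]
160 65 [424. 404. 160.] [474. 431. 170.]
170 111 [422. 401. 170.] [479. 431. 180.]
180 123 [421. 401. 180.] [481. 428. 190.]
190 99 [421. 398. 190.] [478. 420. 200.]
200 101 [406. 397. 200.] [492. 421. 210.]
210 182 [401. 393. 210.] [501. 423. 220.]
220 150 [396. 391. 220.] [504. 426. 230.]
230 196 [392. 389. 230.] [508. 425. 240.]
t 6.9 p [452.  405.4 135.4] jaw -0.1 j6 0.54 open 0.0304 F [ 0.2  0.1 -1.6] tilt 0.1 dj 27
-43 23 0 -0.38; -45 21 0 -0.38; -46 18 0 -0.38; -46 16 0 -0.38; -47 14 0 -0.38
-48 11 0 -0.38; -48 9 0 -0.38; -49 6 0 -0.38; -49 3 0 -0.38
```

View pics/a5.png

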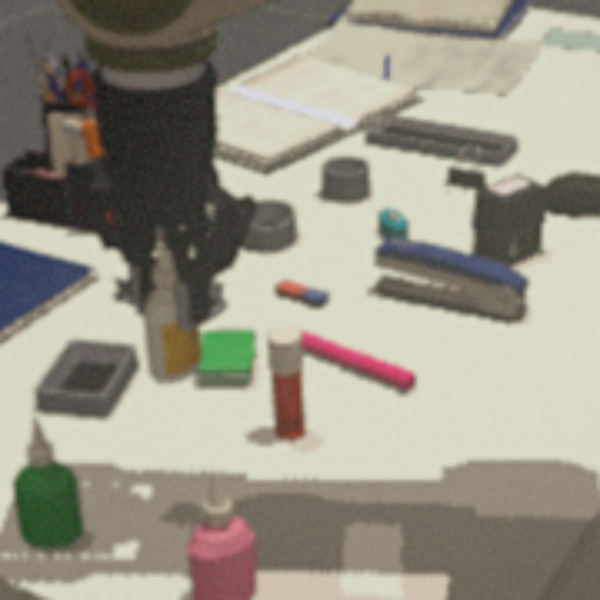

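The bottle is held upright and centred at (165,330), its underside about 12 mm below the reported TCP. I carry it to the oval cup.

Request:
apply_moves --moves "-43 23 0 -0.38; -45 21 0 -0.38; -46 18 0 -0.38; -46 16 0 -0.38; -47 14 0 -0.38"

```text
time_s: 7.5
eef_pos: [0.567, 0.1868, 0.1327]
ee_rot: [-0.001, 0.607, 0.794, -0.001]
wrist_force: [1.0, 0.7, -0.0]
opening: 0.0303
```

Request:
apply_moves --moves "-48 11 0 -0.38; -48 9 0 -0.38; -49 6 0 -0.38; -49 3 0 -0.38; 0 0 0 0"

```text
time_s: 8.12
eef_pos: [0.66, 0.0119, 0.1318]
ee_rot: [-0.001, 0.522, 0.853, -0.001]
wrist_force: [0.2, -0.0, -1.3]
opening: 0.0302
```

Run:
```python
from h import *
p,d=grab('scene'); P=cloud('scene',d)*1e3
for lo in range(100,150,10):
    k=(abs(P[...,0]-659)<60)&(abs(P[...,1]-15)<45)&(P[...,2]>=lo)&(P[...,2]<lo+10); f=P[k]
    if len(f): print(lo,len(f),f.min(0).round(),f.max(0).round(),f.mean(0).round())
plan(659.5,14.5,17,27)
```

```text
110 2 [641.  19. 117.] [654.  34. 120.] [648.  26. 119.]
120 30 [636.  16. 120.] [664.  37. 130.] [647.  29. 125.]
130 30 [638.  10. 130.] [664.  36. 140.] [647.  27. 135.]
140 29 [639.  12. 140.] [662.  37. 149.] [648.  28. 144.]
t 8.2 p [659.4  14.  132.2] jaw 27.1 j6 -0.63 open 0.0303 F [-0.3  0.8 -0.6] tilt 0.2 dj -0
0 0 38 0.01; 0 0 38 0.01; 0 0 38 0.01
```

Request:
apply_moves --moves "-1 1 35 0; -1 1 35 0; 0 0 25 0; 0 0 14 0; 0 0 0 0"

```text
time_s: 8.8
eef_pos: [0.6619, 0.015, 0.0245]
ee_rot: [-0.001, 0.52, 0.854, -0.0]
wrist_force: [-0.7, -0.1, -0.6]
opening: 0.0301
```

Run:
```python
from h import *
plan(659.5,14.5,17,27)
```

```text
t 8.8 p [661.9  15.   24.5] jaw 27.3 j6 -0.63 open 0.0301 F [-0.7 -0.1 -0.6] tilt 0.1 dj -0
1 -2 7 0.04
```

Request:
apply_moves --moves "0 -1 4 0; 0 0 3 0; 0 0 1 0; 0 0 0 0"

```text
time_s: 9.3
eef_pos: [0.6623, 0.0136, 0.0203]
ee_rot: [0.001, 0.52, 0.854, 0.0]
wrist_force: [-7.5, 0.6, 16.0]
opening: 0.0301
```

Request:
apply_moves --moves "0 0 0 0; 0 0 0 0; 0 0 0 0; 0 0 0 0; 0 0 -25 0" --jaw 0

```text
time_s: 9.93
eef_pos: [0.6605, 0.014, 0.0406]
ee_rot: [-0.002, 0.521, 0.854, -0.001]
wrist_force: [0.5, 0.8, -0.0]
opening: 0.0855
```

Request:
apply_moves --moves "0 0 -40 0; 0 0 -50 0; 0 0 0 0"

```text
time_s: 10.3
eef_pos: [0.6636, 0.0136, 0.1367]
ee_rot: [0.004, 0.52, 0.854, 0.002]
wrist_force: [0.1, 0.7, 0.2]
opening: 0.0854
```

Run:
```python
from h import *
p,d=grab('scene'); P=cloud('scene',d)*1e3
for lo in range(30,110,10):
    k=(abs(P[...,0]-659)<35)&(abs(P[...,1]-15)<35)&(P[...,2]>=lo)&(P[...,2]<lo+10); f=P[k]
    if len(f): print(lo,len(f),f.min(0).round(),f.max(0).round(),f.mean(0).round())
plan(450,282,130)
```

```text
30 29 [629.   9.  30.] [685.  36.  39.] [653.  29.  35.]
40 26 [640.  10.  40.] [669.  37.  50.] [649.  28.  45.]
50 36 [641.   6.  50.] [672.  37.  60.] [652.  28.  55.]
60 28 [646.  12.  60.] [668.  33.  69.] [655.  23.  65.]
70 17 [651.  11.  72.] [665.  28.  80.] [657.  21.  76.]
80 13 [649.  12.  83.] [667.  26.  90.] [658.  20.  86.]
90 8 [657.  14.  92.] [663.  20.  99.] [660.  17.  95.]
100 3 [658.  15. 103.] [660.  21. 105.] [659.  18. 104.]
t 10.3 p [662.3  13.8 133.8] jaw 27.3 j6 -0.63 open 0.0855 F [ 0.2  0.1 -1.3] tilt 0.2 dj 0
48 -9 0 0.00; 48 -9 0 0.00; 48 -9 0 0.00; 48 -9 0 0.00; 48 -9 0 0.00
48 -9 0 0.00; 48 -9 0 0.00
```

The bottle is seated: its tip is at z≈105 and its centre is within 2–3 mm. Next is the glue stick.

Request:
apply_moves --moves "48 -9 0 0; 48 -9 0 0; 48 -9 0 0; 48 -9 0 0; 48 -9 0 0"

```text
time_s: 10.98
eef_pos: [0.5099, 0.2075, 0.1308]
ee_rot: [-0.001, 0.521, 0.854, -0.001]
wrist_force: [0.4, 0.6, -0.4]
opening: 0.0856
```

Request:
apply_moves --moves "48 -9 0 0; 48 -8 0 0; 0 0 0 0"

```text
time_s: 11.35
eef_pos: [0.4503, 0.2859, 0.131]
ee_rot: [-0.001, 0.519, 0.855, -0.001]
wrist_force: [-0.4, -0.3, -0.7]
opening: 0.0855
```

Run:
```python
from h import *
plan(448,285,16)
p,d=grab('scene'); P=cloud('scene',d)*1e3
for a,b in((20,70),(85,100)):
    k=(np.hypot(P[...,0]-447,P[...,1]-286)<28)&(P[...,2]>a)&(P[...,2]<b); f=P[k]; print(len(f),f.min(0).round(),f.max(0).round(),f.mean(0).round())
```

```text
t 11.3 p [450.3 285.9 131. ] jaw 27.5 j6 -0.13 open 0.0855 F [-0.4 -0.3 -0.7] tilt 0.2 dj 0
0 -1 38 0.00; 0 -1 38 0.00; 0 -1 38 0.00
161 [433. 280.  20.] [456. 302.  70.] [441. 293.  46.]
62 [433. 277.  85.] [457. 301.  93.] [444. 290.  90.]
```

Request:
apply_moves --moves "1 -2 38 0; 1 -1 38 0; 0 0 38 0; 0 0 1 0; 0 0 0 0"

```text
time_s: 12.02
eef_pos: [0.4501, 0.2842, 0.0182]
ee_rot: [0.0, 0.521, 0.854, 0.0]
wrist_force: [-0.2, -0.1, 0.6]
opening: 0.0853
```

Request:
apply_moves --moves "0 0 0 0; 0 0 0 0; 0 0 0 0; 0 0 0 0; 0 0 0 0" --jaw 255

```text
time_s: 12.65
eef_pos: [0.4492, 0.2846, 0.0178]
ee_rot: [0.0, 0.52, 0.854, 0.0]
wrist_force: [-1.8, -1.7, 5.9]
opening: 0.0251
```

Request:
apply_moves --moves "0 0 -30 0; 0 0 -45 0; 0 0 -45 0; 0 0 0 0"

```text
time_s: 13.15
eef_pos: [0.4505, 0.2851, 0.1403]
ee_rot: [0.002, 0.52, 0.854, 0.002]
wrist_force: [0.4, -0.3, -1.6]
opening: 0.0259
```

Run:
```python
from h import *
plan(649.5,-115,135)
p,d=grab('scene'); P=cloud('scene',d)*1e3
for a in range(80,150,10):
    k=(np.hypot(P[...,0]-447,P[...,1]-286)<28)&(P[...,2]>a)&(P[...,2]<a+10); f=P[k]
    if len(f): print(len(f),f.min(0).round(),f.max(0).round(),f.mean(0).round())
```

```text
t 13.2 p [450.5 285.1 140.3] jaw 27.3 j6 -0.13 open 0.0259 F [ 0.4 -0.3 -1.6] tilt 0.4 dj 0
-50 -1 1 0.00; -50 -1 1 0.00; -50 -1 1 0.00; -50 -1 1 0.00; -50 -1 1 0.00
-50 -1 1 0.00; -50 -1 1 0.00; -50 -1 1 0.00; -50 -1 1 0.00
29 [435. 278. 123.] [461. 298. 130.] [444. 291. 127.]
32 [435. 277. 130.] [457. 299. 140.] [444. 293. 135.]
35 [435. 284. 141.] [456. 299. 150.] [443. 293. 145.]
```

Request:
apply_moves --moves "-50 -1 0 0; -50 -1 0 0; -50 -1 0 0; -50 -1 0 0; -50 -1 0 0"

```text
time_s: 13.82
eef_pos: [0.559, 0.0585, 0.1356]
ee_rot: [-0.001, 0.521, 0.854, -0.001]
wrist_force: [-0.1, -0.4, 0.5]
opening: 0.0253
```

Request:
apply_moves --moves "-50 -1 0 0; -50 -1 0 0; -50 -1 0 0; -50 -1 0 0; 0 0 0 0"

```text
time_s: 14.45
eef_pos: [0.6471, -0.1226, 0.1345]
ee_rot: [-0.001, 0.522, 0.853, -0.0]
wrist_force: [-0.9, 0.2, 0.6]
opening: 0.0256
```

Run:
```python
from h import *
plan(649.5,-115,22)
p,d=grab('scene'); P=cloud('scene',d)*1e3
for a in range(100,150,10):
    k=(np.hypot(P[...,0]-647,P[...,1]+114)<35)&(P[...,2]>a)&(P[...,2]<a+10); f=P[k]
    if len(f): print(len(f),f.min(0).round(),f.max(0).round(),f.mean(0).round())
```

```text
t 14.4 p [ 647.1 -122.6  134.5] jaw 27.1 j6 -0.84 open 0.0256 F [-0.9  0.2  0.6] tilt 0.2 dj 0
2 2 37 0.00; 2 2 37 0.00; 2 2 37 0.00
5 [ 633. -117.  117.] [ 650. -111.  120.] [ 640. -114.  119.]
19 [ 630. -127.  121.] [ 649. -107.  130.] [ 639. -115.  125.]
20 [ 631. -126.  130.] [ 652. -108.  140.] [ 638. -116.  135.]
19 [ 632. -125.  140.] [ 649. -108.  150.] [ 639. -115.  145.]
```

Request:
apply_moves --moves "-3 0 0 0; 0 0 0 0"

```text
time_s: 14.75
eef_pos: [0.6484, -0.1214, 0.1371]
ee_rot: [-0.0, 0.52, 0.854, -0.0]
wrist_force: [0.4, 0.3, -0.8]
opening: 0.0254
```

Run:
```python
from h import *
plan(649.5,-115,22,step=150)
```

```text
t 14.8 p [ 648.4 -121.4  137.1] jaw 27.3 j6 -0.84 open 0.0254 F [ 0.4  0.3 -0.8] tilt 0.0 dj 0
5 4 115 0.00
```

Request:
apply_moves --moves "6 5 30 0; 0 0 35 0; 0 0 30 0; 0 0 13 0; 0 0 0 0"

```text
time_s: 15.38
eef_pos: [0.6502, -0.1143, 0.0292]
ee_rot: [-0.0, 0.52, 0.854, -0.0]
wrist_force: [0.2, 0.7, 0.3]
opening: 0.0256
```

Run:
```python
from h import *
plan(649.5,-115,22,step=150)
```

```text
t 15.4 p [ 650.2 -114.3   29.2] jaw 27.3 j6 -0.83 open 0.0256 F [0.2 0.7 0.3] tilt 0.0 dj 0
-0 -1 7 0.00
```

Request:
apply_moves --moves "0 0 4 0; 0 0 2 0; 0 0 0 0; 0 0 0 0"

```text
time_s: 15.88
eef_pos: [0.6504, -0.1147, 0.0236]
ee_rot: [0.0, 0.521, 0.854, 0.0]
wrist_force: [-0.1, 1.7, -0.6]
opening: 0.026
```

Request:
apply_moves --moves "0 0 0 0; 0 0 0 0; 0 0 0 0; 0 0 0 0; 0 0 -25 0" --jaw 0

```text
time_s: 16.5
eef_pos: [0.6492, -0.1143, 0.0468]
ee_rot: [-0.002, 0.521, 0.854, -0.0]
wrist_force: [-0.1, 0.3, 0.2]
opening: 0.0854
```

Request:
apply_moves --moves "0 0 -40 0; 0 0 -50 0; 0 0 0 0"

```text
time_s: 16.88
eef_pos: [0.652, -0.1153, 0.1428]
ee_rot: [0.004, 0.52, 0.854, 0.001]
wrist_force: [-0.8, 0.2, -0.4]
opening: 0.0855
```

Run:
```python
from h import *
p,d=grab('scene'); P=cloud('scene',d)*1e3
for a in (40,60,90):
    k=(np.hypot(P[...,0]-647,P[...,1]+114)<35)&(P[...,2]>a)&(P[...,2]<a+20); f=P[k]
    if len(f): print(len(f),f.min(0).round(),f.max(0).round(),f.mean(0).round())
plan(443,-78,130,163.5)
```

```text
37 [ 633. -119.   40.] [655. -99.  59.] [ 643. -106.   50.]
35 [ 634. -116.   61.] [654. -96.  80.] [ 642. -105.   71.]
28 [ 633. -119.   91.] [656. -96. 100.] [ 643. -108.   95.]
t 16.9 p [ 650.9 -114.9  139.9] jaw 27.3 j6 -0.83 open 0.0853 F [-0.3 -0.6 -1.1] tilt 0.2 dj -44
21 -28 2 0.91; 18 -30 2 0.91; 14 -32 2 0.91; 9 -34 2 0.91; 5 -35 2 0.91
1 -35 2 0.91
```

The stick is seated (top z≈97). Next is the stamp.

Request:
apply_moves --moves "21 -28 2 0.91; 18 -30 2 0.91; 14 -32 2 0.91; 9 -34 2 0.91; 5 -35 2 0.91"

```text
time_s: 17.55
eef_pos: [0.4757, -0.0831, 0.1269]
ee_rot: [-0.001, 0.763, 0.647, -0.001]
wrist_force: [-0.2, -0.2, 0.2]
opening: 0.0854
```

Request:
apply_moves --moves "1 -35 0 0.91; 0 0 0 0; 0 0 0 0"

```text
time_s: 17.92
eef_pos: [0.4435, -0.0772, 0.1278]
ee_rot: [-0.0, 0.801, 0.599, -0.0]
wrist_force: [-0.6, -0.1, 1.1]
opening: 0.0857
```

Run:
```python
from h import *
plan(442,-78,12,163.5)
p,d=grab('scene'); P=cloud('scene',d)*1e3
for a,b in((8,30),(38,66),(70,80)):
    k=(np.hypot(P[...,0]-440,P[...,1]+77)<55)&(P[...,2]>a)&(P[...,2]<b); f=P[k]
    if len(f)>5: R=cv2.minAreaRect(f[:,:2].astype(np.float32));print(a,len(f),f.min(0).round(),f.max(0).round(),np.round(R[0]),np.round(R[1]),round(R[2]))
cv2.imwrite('pics/a6.png',cv2.resize(p[60:260,170:400],(690,600)))
```

```text
t 17.9 p [443.5 -77.2 127.8] jaw -16.4 j6 -0.15 open 0.0857 F [-0.6 -0.1  1.1] tilt 0.0 dj -0
-0 -0 39 0.01; -0 -0 39 0.01; -0 -0 39 0.01
8 118 [ 412. -102.    8.] [462. -43.  30.] [427. -66.] [69. 33.] 43
38 184 [ 409. -106.   38.] [466. -38.  66.] [426. -65.] [74. 40.] 44
70 97 [ 416. -110.   70.] [461. -44.  76.] [438. -76.] [62. 37.] 78
```

View pics/a6.png

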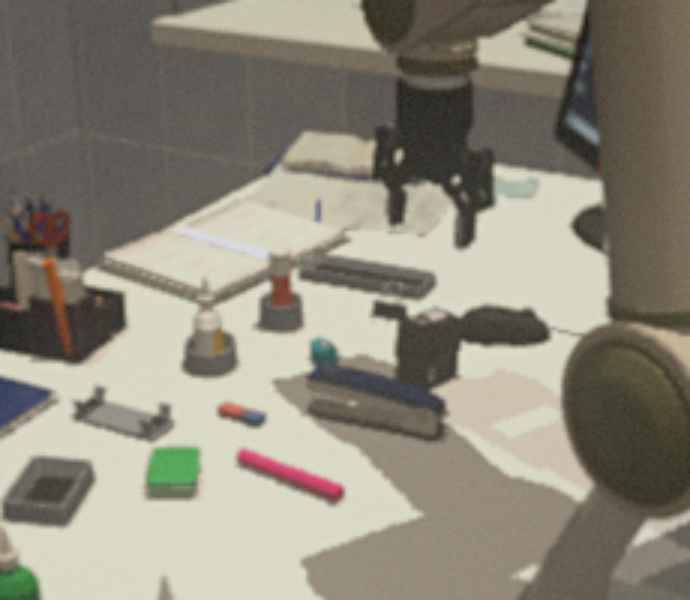

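The bottle and stick stand upright in their cups at (207,345) and (281,300), and the gripper is over the stamp at (430,345). I descend.

Request:
apply_moves --moves "1 0 35 0; 0 0 40 0; 0 0 30 0; 0 0 10 0; 0 0 0 0"

```text
time_s: 18.6
eef_pos: [0.4438, -0.0763, 0.0132]
ee_rot: [-0.0, 0.801, 0.599, -0.0]
wrist_force: [-0.5, 0.4, 0.6]
opening: 0.0854
```

Request:
apply_moves --moves "0 0 0 0; 0 0 0 0; 0 0 0 0; 0 0 0 0; 0 0 0 0" --jaw 255

```text
time_s: 19.23
eef_pos: [0.4439, -0.0763, 0.0143]
ee_rot: [0.001, 0.801, 0.599, 0.0]
wrist_force: [-2.2, 1.9, 10.4]
opening: 0.041
```

Request:
apply_moves --moves "0 0 -30 0; 0 0 -45 0; 0 0 -45 0; 0 0 0 0"

```text
time_s: 19.73
eef_pos: [0.445, -0.0768, 0.1363]
ee_rot: [0.003, 0.801, 0.599, 0.002]
wrist_force: [-0.9, -0.6, -0.8]
opening: 0.0406
```

Run:
```python
from h import *
p,d=grab('scene'); P=cloud('scene',d)*1e3
k=(np.hypot(P[...,0]-440,P[...,1]+77)<50)&(P[...,2]>60)&(P[...,2]<150); f=P[k]; print(np.sort(f[:,2])[:5],f.max(0),f.min(0))
plan(626,315.5,135,21)
```

```text
[120.49912576 120.63522771 120.78859747 120.89956671 121.35500299] [472.19196194 -40.40813618 149.55618177] [ 412.11817222 -109.68362051  120.49912576]
t 19.8 p [443.9 -76.3 134.2] jaw -16.4 j6 -0.15 open 0.0408 F [ 0.1 -0.7 -1.1] tilt 0.2 dj 37
47 7 -0 -0.52; 47 11 -0 -0.52; 46 14 -0 -0.52; 45 17 -0 -0.52; 43 20 -0 -0.52
42 23 -0 -0.52; 40 26 -0 -0.52; 38 29 -0 -0.52; 36 32 -0 -0.52
```

Request:
apply_moves --moves "47 7 0 -0.52; 47 11 0 -0.52; 46 14 0 -0.52; 45 17 0 -0.52; 43 20 0 -0.52"

```text
time_s: 20.4
eef_pos: [0.5442, 0.1424, 0.1315]
ee_rot: [-0.001, 0.679, 0.734, -0.001]
wrist_force: [0.3, -0.8, -0.2]
opening: 0.0407
```

Request:
apply_moves --moves "42 23 0 -0.52; 40 26 0 -0.52; 38 29 0 -0.52; 36 32 0 -0.52; 0 0 0 0"

```text
time_s: 21.02
eef_pos: [0.6234, 0.3175, 0.1298]
ee_rot: [-0.001, 0.565, 0.825, -0.001]
wrist_force: [-0.8, 0.1, -1.4]
opening: 0.0408
```

Run:
```python
from h import *
p,d=grab('scene'); P=cloud('scene',d)*1e3
for a,b in((118,150),(153,170)):
    k=(np.hypot(P[...,0]-624,P[...,1]-318)<55)&(P[...,2]>a)&(P[...,2]<b); f=P[k]; print(len(f),f.max(0).round(),f.min(0).round())
plan(626,315.5,19,21,step=150)
```

```text
232 [633. 352. 150.] [593. 279. 118.]
140 [650. 352. 170.] [588. 302. 153.]
t 21.1 p [623.3 315.8 130.4] jaw 21.1 j6 -0.07 open 0.0405 F [-0.1  0.1 -0.7] tilt 0.2 dj -0
-1 3 111 0.01
```

Request:
apply_moves --moves "0 3 30 0; 0 0 35 0; 0 0 25 0; 0 0 14 0; 0 0 0 0"

```text
time_s: 21.7
eef_pos: [0.6259, 0.316, 0.0284]
ee_rot: [-0.001, 0.567, 0.824, -0.0]
wrist_force: [-1.8, 2.6, -1.5]
opening: 0.0408
```

Run:
```python
from h import *
plan(626,316,19,21,step=150)
```

```text
t 21.7 p [625.9 316.   28.4] jaw 21.0 j6 -0.07 open 0.0408 F [-1.8  2.6 -1.5] tilt 0.1 dj 0
-0 0 9 -0.00
```

Request:
apply_moves --moves "0 0 5 0; 0 0 3 0; 0 0 0 0; 0 0 0 0"

```text
time_s: 22.2
eef_pos: [0.6273, 0.3179, 0.0238]
ee_rot: [0.0, 0.566, 0.824, 0.002]
wrist_force: [-4.3, 9.5, 8.7]
opening: 0.0407
```

Lateral force along +tool x shows the stamp's foot is touching the tray's flare, so I shift a little that way.

Request:
apply_moves --moves "2 0 -1 0; 2 0 0 0; 0 0 0 0"

```text
time_s: 22.58
eef_pos: [0.6254, 0.3194, 0.0221]
ee_rot: [0.0, 0.566, 0.824, -0.0]
wrist_force: [0.8, -0.2, -0.7]
opening: 0.0406
```

Request:
apply_moves --moves "0 0 2 0; 0 0 1 0; 0 0 0 0"

```text
time_s: 22.95
eef_pos: [0.6255, 0.3197, 0.0195]
ee_rot: [0.0, 0.566, 0.824, -0.0]
wrist_force: [-1.0, -1.6, 2.6]
opening: 0.041
```

Now freely down, with floor contact starting. I release and go to the highlighter.

Request:
apply_moves --moves "0 0 0 0; 0 0 0 0; 0 0 0 0; 0 0 0 0; 0 0 -25 0" --jaw 0

```text
time_s: 23.58
eef_pos: [0.6243, 0.3196, 0.0425]
ee_rot: [-0.001, 0.566, 0.824, -0.002]
wrist_force: [-0.2, -0.2, 0.1]
opening: 0.0853
```

Request:
apply_moves --moves "0 0 -40 0; 0 0 -40 0; 0 0 0 0"

```text
time_s: 23.95
eef_pos: [0.6269, 0.3205, 0.1282]
ee_rot: [0.002, 0.566, 0.824, 0.003]
wrist_force: [-0.6, -0.0, -0.1]
opening: 0.0851
```

Run:
```python
from h import *
p,d=grab('scene'); P=cloud('scene',d)*1e3
for a,b in((42,74),(74,90)):
    k=(np.hypot(P[...,0]-624,P[...,1]-318)<50)&(P[...,2]>a)&(P[...,2]<b); f=P[k]; print(len(f),f.max(0).round(),f.min(0).round(),np.median(f[:,2]))
    if len(f)>5:R=cv2.minAreaRect(f[:,:2].astype(np.float32));print(np.round(R[0]),np.round(R[1]),R[2])
plan(456,178,60,86)
```

```text
257 [636. 355.  74.] [596. 283.  42.] 58.48233346456511
[610. 323.] [73. 36.] 75.40335845947266
166 [647. 351.  81.] [599. 286.  74.] 78.56795863717736
[623. 319.] [37. 59.] 21.68398094177246
t 24.0 p [625.9 320.1 125.5] jaw 21.0 j6 -0.06 open 0.0852 F [-0.6 -0.2 -0.4] tilt 0.1 dj 65
-8 -23 7 -0.90; -5 -24 7 -0.90; -2 -25 7 -0.90; 1 -25 7 -0.90; 4 -24 7 -0.90
7 -24 7 -0.90; 10 -22 7 -0.90; 13 -21 7 -0.90; 15 -19 7 -0.90
```

The stamp is seated (top z≈79, axis 111.7°, centred). I move to the highlighter.

Request:
apply_moves --moves "-8 -23 2 -0.9; -5 -24 7 -0.9; -2 -25 7 -0.9; 1 -25 7 -0.9; 4 -24 7 -0.9"

```text
time_s: 24.62
eef_pos: [0.5297, 0.2397, 0.0926]
ee_rot: [-0.001, 0.282, 0.959, -0.001]
wrist_force: [0.3, -0.1, -0.5]
opening: 0.0855
```

Request:
apply_moves --moves "7 -24 7 -0.9; 10 -22 7 -0.9; 13 -21 7 -0.9; 15 -19 7 -0.9; 0 0 0 0"

```text
time_s: 25.25
eef_pos: [0.4547, 0.1766, 0.0652]
ee_rot: [-0.002, 0.037, 0.999, -0.0]
wrist_force: [0.4, 0.1, 1.5]
opening: 0.0854
```

Run:
```python
from h import *
p,d=grab('scene'); P=cloud('scene',d)*1e3
k=(np.hypot(P[...,0]-454,P[...,1]-180)<70)&(P[...,2]>6)&(P[...,2]<25); f=P[k]; R=cv2.minAreaRect(f[:,:2].astype(np.float32)); print(len(f),R)
k=(np.hypot(P[...,0]-454,P[...,1]-180)<70)&(P[...,2]>70)&(P[...,2]<130); f=P[k]; print(np.sort(f[:,2])[:20].round()) 
plan(454.5,179,-19,86)
```

```text
205 ((453.1726379394531, 180.1761016845703), (16.105154037475586, 121.40193176269531), 85.2783432006836)
[102. 103. 103. 103. 104. 104. 104. 104. 104. 105. 105. 105. 105. 105.
 106. 106. 106. 107. 107. 107.]
t 25.3 p [456.  177.1  65.8] jaw 85.7 j6 -1.36 open 0.0853 F [ 1.4 -1.   0.3] tilt 0.1 dj 0
1 1 42 -0.02; 1 1 42 -0.02
```

Request:
apply_moves --moves "1 1 35 0; 0 1 30 0; 0 0 19 0; 0 0 0 0"

```text
time_s: 25.8
eef_pos: [0.4552, 0.1796, -0.0188]
ee_rot: [-0.001, 0.037, 0.999, -0.0]
wrist_force: [0.2, -0.5, 0.6]
opening: 0.0855
```

Request:
apply_moves --moves "0 0 0 0; 0 0 0 0; 0 0 0 0; 0 0 0 0; 0 0 0 0" --jaw 255

```text
time_s: 26.42
eef_pos: [0.4558, 0.1793, -0.0172]
ee_rot: [0.0, 0.036, 0.999, 0.0]
wrist_force: [-1.5, 0.6, 6.5]
opening: 0.0159
```

Request:
apply_moves --moves "0 0 -20 0; 0 0 -40 0; 0 0 -30 0; 0 0 0 0"

```text
time_s: 26.92
eef_pos: [0.4565, 0.1794, 0.074]
ee_rot: [0.002, 0.036, 0.999, 0.0]
wrist_force: [-0.2, 0.7, -0.9]
opening: 0.0159
```

Run:
```python
from h import *
p,d=grab('scene'); P=cloud('scene',d)*1e3
h=cv2.cvtColor(p,cv2.COLOR_BGR2HSV); m=(h[...,0]>160)&(h[...,0]<178)&(h[...,1]>120)
k=m&(np.hypot(P[...,0]-454,P[...,1]-180)<80); f=P[k]
if len(f):
  R=cv2.minAreaRect(f[:,:2].astype(np.float32)); print(len(f),R,np.percentile(f[:,2],[3,50,97]))
  for s in (f[:,0]<430,f[:,0]>480): print(np.median(f[s],0).round(1))
plan(660,167,70,92)
```

```text
97 ((453.7462158203125, 186.77671813964844), (12.688714027404785, 118.69554901123047), 88.3741455078125) [ 99.15885136 105.16085474 108.79222346]
[412.7 190.4 105.3]
[495.  182.7 105.2]
t 27.0 p [455.6 179.3  72.6] jaw 85.8 j6 -1.36 open 0.0158 F [-0.3  0.2 -0.9] tilt 0.1 dj 6
-41 1 1 -0.15; -41 -0 1 -0.15; -41 -1 1 -0.15; -41 -2 1 -0.15; -41 -3 1 -0.15
```

Request:
apply_moves --moves "-41 1 0 -0.15; -41 0 0 -0.15; -41 -1 0 -0.15; -41 -2 0 -0.15; -41 -3 0 -0.15"

```text
time_s: 27.6
eef_pos: [0.6608, 0.1677, 0.0702]
ee_rot: [-0.001, -0.016, 1.0, -0.0]
wrist_force: [0.5, 0.7, 0.4]
opening: 0.0156
```

Run:
```python
from h import *
p,d=grab('scene'); P=cloud('scene',d)*1e3
h=cv2.cvtColor(p,cv2.COLOR_BGR2HSV); m=(h[...,0]>160)&(h[...,0]<178)&(h[...,1]>120)
k=m&(np.hypot(P[...,0]-655,P[...,1]-170)<80)&(P[...,2]>50); f=P[k]
R=cv2.minAreaRect(f[:,:2].astype(np.float32)); print(len(f),R)
k=(np.hypot(P[...,0]-655,P[...,1]-170)<72)&(P[...,2]>14)&(P[...,2]<40); f=P[k]; 
from scipy.cluster.vq import kmeans2
c,l=kmeans2(f[:,:2],2,seed=1,minit='++'); print('saddles',c.round(),np.bincount(l))
for i in(0,1):
  g=f[l==i]; print(g.min(0).round(),g.max(0).round())
plan(660,167,70,92)
cv2.imwrite('pics/a7.png',cv2.resize(p[110:270,150:350],(750,600)))
```

```text
106 ((658.431640625, 172.99703979492188), (117.39063262939453, 15.637811660766602), 1.779069185256958)
saddles [[699. 172.]
 [617. 165.]] [31 30]
[692. 151.  14.] [707. 192.  25.]
[609. 146.  14.] [625. 190.  26.]
t 27.6 p [664.4 166.5  69.7] jaw 91.8 j6 -1.53 open 0.0157 F [ 2.3 -1.9 -0.5] tilt 0.0 dj 0
4 1 -0 -0.02
```

View pics/a7.png

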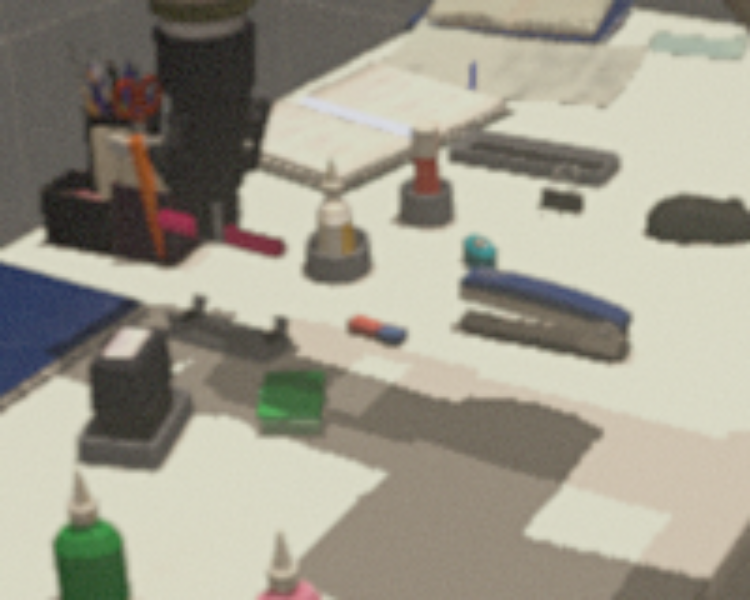

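The pen is level above the saddles, which show at (198,305) and (280,330). The stamp and both glues look well seated. I shift about 2 mm towards −y and lower.

Request:
apply_moves --moves "0 -2 30 0; 0 0 25 0; 0 0 12 0; 0 0 0 0"

```text
time_s: 28.15
eef_pos: [0.6597, 0.1659, 0.0041]
ee_rot: [-0.001, -0.016, 1.0, -0.0]
wrist_force: [-0.4, -0.2, -0.3]
opening: 0.016
```

Request:
apply_moves --moves "0 0 4 0; 0 0 3 0; 0 0 2 0; 0 0 0 0"

```text
time_s: 28.65
eef_pos: [0.6603, 0.1659, -0.0037]
ee_rot: [-0.0, -0.016, 1.0, 0.0]
wrist_force: [1.1, 0.4, -0.5]
opening: 0.0158
```

Run:
```python
from h import *
p,d=grab('scene'); P=cloud('scene',d)*1e3
h=cv2.cvtColor(p,cv2.COLOR_BGR2HSV); m=(h[...,0]>160)&(h[...,0]<178)&(h[...,1]>120)
f=P[m&(np.hypot(P[...,0]-655,P[...,1]-170)<80)]
print(len(f),cv2.minAreaRect(f[:,:2].astype(np.float32)),np.percentile(f[:,2],[5,50,95]))
plan(660,166,-7,92)
```

```text
96 ((653.6543579101562, 178.69737243652344), (111.76909637451172, 21.096742630004883), 1.309228777885437) [20.22122381 26.91230759 31.96737925]
t 28.7 p [660.4 165.9  -3.6] jaw 91.8 j6 -1.53 open 0.0158 F [-0.6 -0.4 -0.5] tilt 0.0 dj 0
0 0 3 -0.02
```

Request:
apply_moves --moves "0 0 2 0; 0 0 2 0; 0 0 0 0; 0 0 0 0"

```text
time_s: 29.2
eef_pos: [0.6606, 0.1659, -0.0052]
ee_rot: [0.0, -0.016, 1.0, -0.0]
wrist_force: [-8.6, -1.0, 16.8]
opening: 0.0157
```

Request:
apply_moves --moves "0 0 0 0; 0 0 0 0; 0 0 0 0; 0 0 0 0; 0 0 -25 0" --jaw 0

```text
time_s: 29.82
eef_pos: [0.6591, 0.1657, 0.0155]
ee_rot: [-0.002, -0.016, 1.0, -0.0]
wrist_force: [-0.3, 1.0, -0.3]
opening: 0.0855
```

Request:
apply_moves --moves "0 0 -40 0; 0 0 -40 0; 0 0 0 0"

```text
time_s: 30.2
eef_pos: [0.662, 0.166, 0.1009]
ee_rot: [0.003, -0.016, 1.0, 0.0]
wrist_force: [-0.6, 0.5, -0.9]
opening: 0.0853
```

Run:
```python
from h import *
p,d=grab('scene'); P=cloud('scene',d)*1e3
h=cv2.cvtColor(p,cv2.COLOR_BGR2HSV); m=(h[...,0]>160)&(h[...,0]<178)&(h[...,1]>120)
f=P[m&(np.hypot(P[...,0]-655,P[...,1]-170)<80)]
print(len(f),cv2.minAreaRect(f[:,:2].astype(np.float32)),np.percentile(f[:,2],[5,50,95]))
for s in (f[:,0]<640,f[:,0]>680): print(np.median(f[s],0).round(1))
Q=P[(abs(P[...,1]-36)<60)&(abs(P[...,0]-442)<85)&(P[...,2]>38)&(P[...,2]<60)]; print(len(Q),cv2.minAreaRect(Q[:,:2].astype(np.float32)),np.percentile(Q[:,2],95))
plan(442,35.5,110,98.5)
```

```text
124 ((654.612548828125, 171.53530883789062), (112.44303894042969, 13.796440124511719), 2.579578399658203) [19.56830435 25.67660091 29.66271612]
[614.8 173.   25.7]
[691.7 174.3  25.8]
277 ((441.10443115234375, 39.34886932373047), (137.220458984375, 27.77880859375), 7.656743049621582) 53.40754804586909
t 30.2 p [660.8 165.9  98.4] jaw 91.8 j6 -1.53 open 0.0852 F [ 0.2 -0.7  0.2] tilt 0.1 dj 7
37 -21 -2 -0.14; 38 -20 -2 -0.14; 38 -19 -2 -0.14; 38 -18 -2 -0.14; 39 -18 -2 -0.14
39 -17 -2 -0.14
```

The highlighter lies level in the rest (top z≈29). Next is the stapler.

Request:
apply_moves --moves "37 -21 -2 -0.13; 38 -20 -2 -0.13; 38 -19 -2 -0.13; 38 -18 -2 -0.13; 39 -18 -2 -0.13"

```text
time_s: 30.88
eef_pos: [0.4752, 0.0567, 0.1061]
ee_rot: [-0.001, -0.062, 0.998, 0.0]
wrist_force: [0.2, -0.2, -0.2]
opening: 0.0852
```

Request:
apply_moves --moves "39 -17 -2 -0.13; 0 0 0 0; 0 0 0 0"

```text
time_s: 31.25
eef_pos: [0.4408, 0.0356, 0.1089]
ee_rot: [-0.0, -0.07, 0.998, 0.0]
wrist_force: [-0.1, -0.9, -0.2]
opening: 0.0853
```

Run:
```python
from h import *
plan(442,36,5,98,step=150)
```

```text
t 31.2 p [440.8  35.6 108.9] jaw 98.0 j6 -1.90 open 0.0853 F [-0.1 -0.9 -0.2] tilt 0.0 dj -0
-1 0 104 0.01
```

Request:
apply_moves --moves "-1 0 35 0; 0 0 35 0; 0 0 25 0; 0 0 9 0; 0 0 0 0" --grip_force 80

```text
time_s: 31.88
eef_pos: [0.4418, 0.0359, 0.0051]
ee_rot: [-0.0, -0.071, 0.998, 0.0]
wrist_force: [-0.5, 0.7, -0.4]
opening: 0.0852
```

Request:
apply_moves --moves "0 0 0 0; 0 0 0 0; 0 0 0 0; 0 0 0 0; 0 0 0 0" --jaw 255

```text
time_s: 32.5
eef_pos: [0.442, 0.0354, 0.0059]
ee_rot: [0.0, -0.07, 0.998, -0.0]
wrist_force: [-1.9, -1.0, 5.4]
opening: 0.0234
```

Request:
apply_moves --moves "0 0 -20 0; 0 0 -40 0; 0 0 -40 0; 0 0 0 0"

```text
time_s: 33.0
eef_pos: [0.4429, 0.0354, 0.1075]
ee_rot: [0.003, -0.07, 0.998, -0.001]
wrist_force: [-0.3, 0.9, -3.0]
opening: 0.0236
```

Run:
```python
from h import *
p,d=grab('scene'); P=cloud('scene',d)*1e3
Q=P[(abs(P[...,1]-36)<45)&(abs(P[...,0]-442)<85)&(P[...,2]>50)&(P[...,2]<160)]
for x in range(370,520,25):
    g=Q[(Q[:,0]>=x)&(Q[:,0]<x+25)]
    if len(g): print(x,len(g),g[:,2].min().round(1),g[:,2].max().round(1),g[:,1].max().round())
b=Q[(Q[:,2]<115)]; print(cv2.minAreaRect(b[:,:2].astype(np.float32)))
cv2.imwrite('pics/a8.png',cv2.resize(p[60:260,200:460],(780,600)))
plan(626,-282,110,96.5)
```

```text
370 173 100.8 147.1 49.0
395 146 101.5 152.7 50.0
420 176 99.8 159.9 66.0
445 130 100.8 156.1 59.0
470 149 101.6 157.3 62.0
495 68 101.7 154.8 60.0
((440.17724609375, 38.50408172607422), (142.52891540527344, 35.89731979370117), 9.4727144241333)
t 33.0 p [441.8  35.6 105.7] jaw 98.1 j6 -1.90 open 0.0239 F [-0.1 -0.1 -2.6] tilt 0.1 dj -2
-17 -43 -0 0.02; -17 -42 -0 0.02; -18 -42 -0 0.02; -18 -42 -0 0.02; -18 -42 -0 0.02
-18 -42 -0 0.02; -18 -42 -0 0.02; -18 -42 -0 0.02
```

View pics/a8.png

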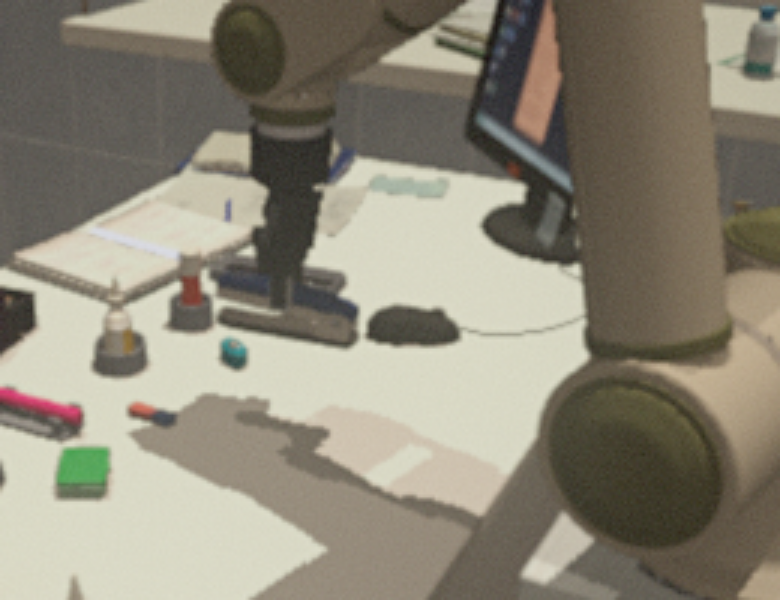

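Request:
apply_moves --moves "-17 -43 -10 0; -17 -42 -10 0; -18 -42 0 0; -18 -42 0 0; -18 -42 0 0"

```text
time_s: 33.67
eef_pos: [0.5582, -0.162, 0.1232]
ee_rot: [-0.001, -0.07, 0.998, 0.001]
wrist_force: [1.0, -0.2, -1.5]
opening: 0.024
```

Request:
apply_moves --moves "-18 -42 0 0; -18 -42 0 0; -18 -42 0 0; 0 0 0 0"

```text
time_s: 34.17
eef_pos: [0.6291, -0.2802, 0.1215]
ee_rot: [-0.002, -0.069, 0.998, 0.001]
wrist_force: [-1.0, -0.2, -2.0]
opening: 0.0242
```

Run:
```python
from h import *
p,d=grab('scene'); P=cloud('scene',d)*1e3
Q=P[(abs(P[...,1]+282)<70)&(abs(P[...,0]-626)<110)]
for a,b in((11,22),(90,160),(105,135)):
    f=Q[(Q[:,2]>a)&(Q[:,2]<b)]
    if len(f)>5: print(a,len(f),cv2.minAreaRect(f[:,:2].astype(np.float32)),f.min(0).round(),f.max(0).round())
cv2.imwrite('pics/a9.png',cv2.resize(p[60:210,200:400],(800,600)))
plan(626,-282,10,96.5,step=150)
```

```text
11 197 ((637.2239990234375, -283.5869445800781), (129.8268280029297, 200.05152893066406), 87.97384643554688) [ 538. -352.   11.] [ 736. -215.   21.]
90 404 ((625.6300659179688, -273.40020751953125), (144.19456481933594, 47.05382537841797), 11.756232261657715) [ 555. -306.  114.] [ 697. -251.  160.]
105 199 ((624.48388671875, -277.5099182128906), (140.4604034423828, 40.6694221496582), 10.145230293273926) [ 555. -306.  114.] [ 695. -254.  134.]
t 34.2 p [ 628.7 -278.6  122.1] jaw 98.0 j6 -2.30 open 0.0238 F [ 0.2  0.1 -2.3] tilt 0.2 dj -1
3 -3 112 0.19
```

View pics/a9.png

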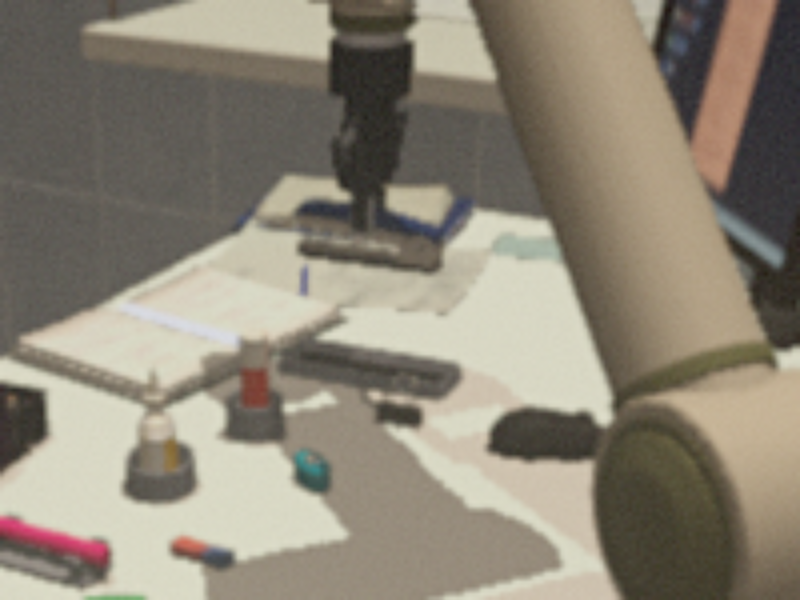

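Run:
```python
from h import *
p,d=load('scene'); P=cloud('scene',d)*1e3
v=p.max(2); m=((v<125)&(P[...,2]<30)&(P[...,2]>6)).astype(np.uint8); m[:,:200]=0
n,l,s,c=cv2.connectedComponentsWithStats(m)
w=l[144:162,275:310]; i=np.bincount(w[w>0]).argmax(); f=P[l==i]; print(s[i],cv2.minAreaRect(f[:,:2].astype(np.float32)),f.min(0),f.max(0),np.percentile(f[:,2],95))
g=P[(l==i)&(P[...,2]>13)]; print(len(g),cv2.minAreaRect(g[:,:2].astype(np.float32)),g.mean(0))
```

```text
[269 143  46  16 294] ((634.603759765625, -271.3720703125), (110.471923828125, 197.21351623535156), 82.40894317626953) [ 535.65883448 -333.40706857    6.01620432] [ 725.81498723 -205.94749873   27.8836096 ] 17.696467221772174
95 ((622.3593139648438, -258.0386047363281), (169.2301788330078, 109.56852722167969), 2.6003987789154053) [ 625.45809853 -271.10565681   15.74500459]
```

Request:
apply_moves --moves "1 -3 30 0.2; 1 0 40 0; 0 0 25 0; 0 0 0 0"

```text
time_s: 34.72
eef_pos: [0.6263, -0.2795, 0.0276]
ee_rot: [-0.002, -0.057, 0.998, 0.002]
wrist_force: [-0.3, 0.7, -2.1]
opening: 0.0237
```

Run:
```python
from h import *
p,d=grab('top'); P=cloud('top',d)*1e3
cv2.imwrite('pics/b1.png',cv2.resize(p[100:200,320:440],(720,600)))
plan(626,-282,10,96.5,step=150)
```

```text
t 34.8 p [ 627.4 -280.3   29.7] jaw 96.5 j6 -2.27 open 0.0234 F [ 0.4  0.8 -0.5] tilt 0.1 dj -0
2 -2 20 0.00
```

View pics/b1.png

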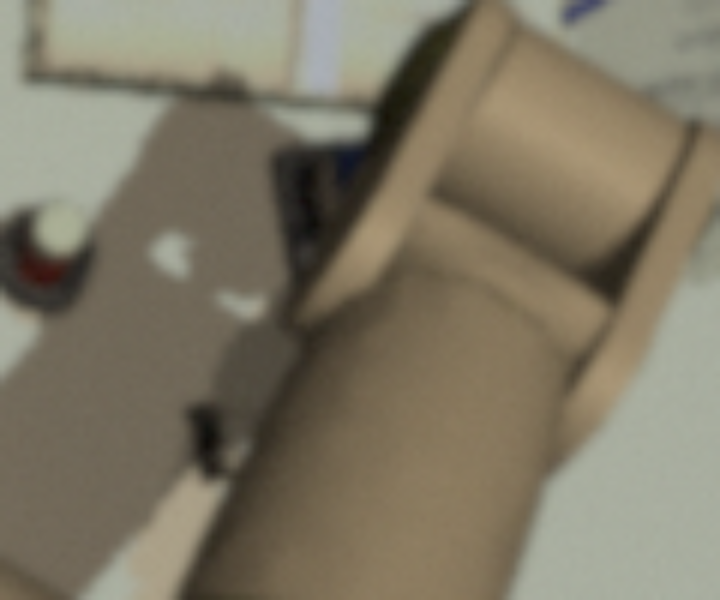

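The arm hides most of the tray from above; only a corner shows at (310,160). I finish by feel.

Request:
apply_moves --moves "1 -2 6 0; 0 0 5 0; 0 0 4 0; 0 0 0 0"

```text
time_s: 35.28
eef_pos: [0.627, -0.2834, 0.015]
ee_rot: [-0.0, -0.056, 0.998, 0.0]
wrist_force: [0.5, 0.5, -1.6]
opening: 0.0237
```

Request:
apply_moves --moves "0 0 2 0; 0 0 2 0; 0 0 0 0"

```text
time_s: 35.65
eef_pos: [0.6271, -0.2834, 0.0112]
ee_rot: [0.0, -0.056, 0.998, -0.0]
wrist_force: [-0.2, 0.2, -1.2]
opening: 0.0236
```

Request:
apply_moves --moves "0 0 1 0; 0 0 1 0; 0 0 0 0; 0 0 0 0"

```text
time_s: 36.15
eef_pos: [0.6273, -0.2837, 0.0109]
ee_rot: [0.0, -0.056, 0.998, -0.0]
wrist_force: [-4.1, 0.8, 8.5]
opening: 0.0235
```

Request:
apply_moves --moves "0 0 0 0; 0 0 0 0; 0 0 0 0; 0 0 0 0; 0 0 -25 0" --jaw 0

```text
time_s: 36.78
eef_pos: [0.6261, -0.2828, 0.0326]
ee_rot: [-0.002, -0.056, 0.998, 0.001]
wrist_force: [-0.2, 0.3, 0.4]
opening: 0.0854
```

Request:
apply_moves --moves "0 0 -40 0; 0 0 -50 0; 40 15 0 0; 45 15 0 0; 45 15 0 0"

```text
time_s: 37.4
eef_pos: [0.4914, -0.2529, 0.1243]
ee_rot: [0.0, -0.056, 0.998, -0.0]
wrist_force: [0.9, -0.4, 0.5]
opening: 0.0855
```

Request:
apply_moves --moves "45 15 0 0; 45 15 0 0; 45 0 0 0; 0 0 0 0; 0 0 0 0"

```text
time_s: 38.02
eef_pos: [0.3559, -0.2391, 0.1246]
ee_rot: [0.0, -0.056, 0.998, -0.0]
wrist_force: [0.0, 0.3, -1.4]
opening: 0.0853
```

Run:
```python
from h import *
p,d=grab('top'); P=cloud('top',d)*1e3; ps,ds=grab('scene'); S=cloud('scene',ds)*1e3
a=cv2.resize(p[110:240,120:420],(800,347));b=cv2.resize(ps[90:290,100:340],(304,253)); 
o=np.zeros((600,800,3),np.uint8);o[:347]=a;o[347:,:304]=b
o[347:,320:]=cv2.resize(ps[100:180,230:382],(480,253)); cv2.imwrite('pics/b2.png',o)
for n,C in(('top',P),('scene',S)):
  for k,(x,y,r,lo,hi) in dict(stapler=(626,-282,85,30,70),bottle=(659,15,32,40,64),stick=(649,-114,30,60,110),stamp=(625,318,50,70,90),).items():
    f=C[(np.hypot(C[...,0]-x,C[...,1]-y)<r)&(C[...,2]>lo)&(C[...,2]<hi)]
    if len(f)>5: print(n,k,len(f),[np.round(t,1) for t in cv2.minAreaRect(f[:,:2].astype(np.float32))],np.percentile(f[:,2],97).round(1))
  f=C[(abs(C[...,0]-626)<105)&(abs(C[...,1]+282)<48)&(C[...,2]>8)&(C[...,2]<22)]; print('tray',len(f),cv2.minAreaRect(f[:,:2].astype(np.float32)))
print(status.observe()['eef_pos'],status.observe()['time_s'])
```

```text
top stapler 420 [array([ 629. , -285.5]), array([142.7,  31.4]), np.float64(6.0)] 60.7
top bottle 81 [array([662.7,  14.3]), array([31. , 44.3]), np.float64(24.1)] 63.8
top stick 78 [array([ 649.3, -112.5]), array([23.7, 23.9]), np.float64(85.3)] 99.3
top stamp 254 [array([628.1, 312.9]), array([40.1, 60.9]), np.float64(22.1)] 83.0
tray 482 ((636.3109741210938, -281.5602111816406), (87.23884582519531, 191.14004516601562), 87.79231262207031)
scene stapler 279 [array([ 625.4, -280.1]), array([145.8,  34.7]), np.float64(8.0)] 57.9
scene bottle 76 [array([652.7,  24.8]), array([30.5, 24.9]), np.float64(43.9)] 63.7
scene stick 82 [array([ 643.8, -109.7]), array([22.8, 29.4]), np.float64(18.1)] 97.5
scene stamp 205 [array([623.7, 319.3]), array([38.3, 63.2]), np.float64(21.0)] 80.6
tray 304 ((633.6768798828125, -280.651611328125), (193.27798461914062, 77.83792877197266), 0.7345664501190186)
[ 0.35607837 -0.2388427   0.12432321] 38.125
```

View pics/b2.png

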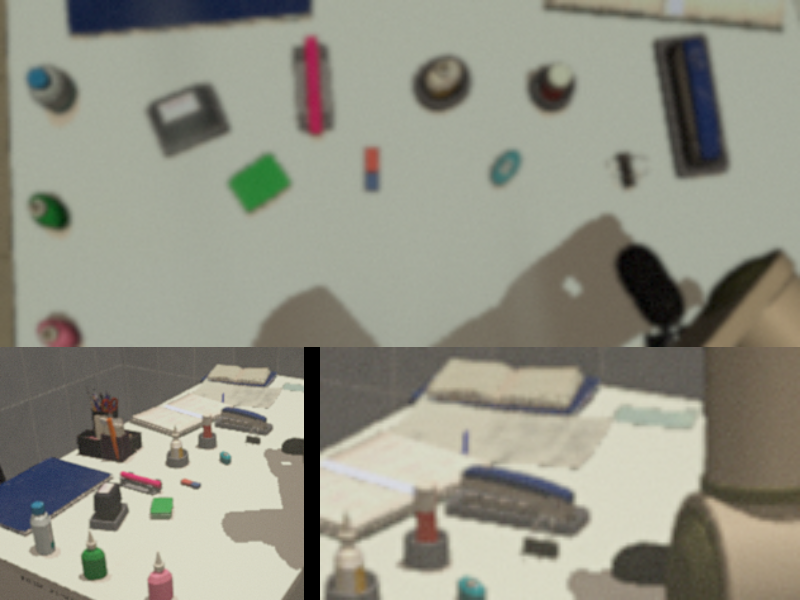

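All five are seated. The stapler measures (629,−285) at 6°, and the same camera put the tray at (628,−285) and 6°. Nothing touches the robot, so I hand in.

```bash
python3 -c "
from rig import robot; print(robot.job_done())"
```

```text
the job is handed in; nothing more can be done
None
```

All five things are in their holders and let go, and I handed the job in at about 38 s. The hand-in reports no verdict. The gripper stood clear of everything at the end.

| Item | Final check |
|---|---|
| Stapler | Within about 1 mm of the tray centre, at the same 6° angle; top at 58–61 mm, as expected |
| Stamp | Within about 2 mm of centre, axis within about 1°; top at about 80 mm, as expected |
| Glue bottle | Within about 2–3 mm of centre, spout tip at about 105 mm, upright |
| Glue stick | 4–6 mm off the cup centre as measured, upright, top at about 97 mm; the pocket itself allows only 3.5 mm |
| Highlighter | Across both saddles and level, within about 4 mm of centre; top at about 29 mm |

- **Fingertip height:** the fingers really end about 24 mm higher than the reported TCP. My first grip therefore closed on the bottle's spout and slipped off without tipping it; I corrected the height for every later move.
- **Camera disagreement:** the two cameras differ by 3–6 mm sideways, so I worked from the middle of the two.
- **Stamp contact:** the stamp touched the flare of its tray on the way down and was shifted 4 mm before release.
- **Failed check:** my last fresh measurement of the long tray's outline was spoiled by depth noise at its edges. The stapler is judged against the tray's position measured before the move.

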